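# Feed a sample jar round the guide track and gate it in

### The job

Set the small white jar down between the rails at the open, flared end of the guide track, then slide it along the track floor, upright, round the bend and under the clear guard until it is fully home against the end stop. Then swing the gate shut across the rails behind it. Do not lift the jar over the rails to skip the bend or any of the way after it, and leave the tin, the magnifier and the bottle where they stand.

Things in the scene. Friction and masses are not known exactly. Their poses are not given: they have to be found in the camera images.
- jar: Small closed white round jar, 24 mm high: screw lid 45 mm across from 10 mm above its underside to the top, body below it 42 mm across; about 0.1 kg, loose, starts upright on the bench left of the track. Origin at the centre of its underside, z axis up.
- track: Fixed L-shaped metal guide track, 260 x 260 mm. Origin on the bench at the bend's centre of curvature; x roughly away from the robot (along the exit leg), y left (along the entry leg), z up. Floor at z = 6 mm. Two rails 6 mm thick, 51 mm apart inside, tops at z = 20 mm. Centre line: entry leg at x = -75 mm, bend of 75 mm radius about the origin, exit leg at y = -75 mm; the jar travels -y, then +x.
- entry (a point): Point on the floor on the centre line of the straight entry leg, at (-75, 55, 6) mm in the track frame. The leg runs from the open flared mouth at y = 118 mm to the start of the bend at y = 0.
- bend (a point): Point on the floor on the centre line at the middle of the 90 degree bend, at (-53, -53, 6) mm in the track frame. The bend runs from (-75, 0) to (0, -75) mm. Pushed towards the outer rail the jar jams there; pushed along the rail's direction at the jar it slides round freely.
- guard (a point): Middle of the lower front edge of the guard's clear roof, at (59, -75, 56) mm in the track frame. The roof is 4 mm thick, covers the exit leg from here to x = 135 mm, between cheeks whose inner faces are 41 mm (outer 47 mm) either side of the centre line. The mouth faces -x: push under it with the tool tilted 30 to 45 degrees, tips leading, between the rails.
- home (a point): Point on the floor, at (96.5, -75, 6) mm in the track frame, where the jar's origin lies when its lid touches the solid end stop (face at x = 119 mm). The jar's rear edge is then 15 mm inside the front edge of the roof.
- gate (a joint): Angle of the gate, a flat bar 12 mm wide (z = 23 to 32 mm) on an upright pivot at (42, -125) mm in the track frame; stays where left, 0.6 N moves it. 0 = shut, at its limit: bar along track +y across both rails, just outside the guard's mouth. It grows anticlockwise from above as it opens, at most 2.3; starts at 1.8 to 2.2. At angle a the bar points along (-sin a, cos a) in the track frame.
- gate_post (a point): Mid-height of the black upright post on the gate bar, by which it is pushed: 14 mm in diameter, 84 mm from the pivot, from z = 32 to 57 mm; this point is at z = 44.5 mm. With the gate shut, a fixed catch 31 mm high stands 8 to 16 mm beyond it in +x, and the guard starts 17 mm beyond.
- tin: Flat round tin, 54 mm across, 20 mm high, standing in the inner corner of the track. Leave it. Origin at the centre of its underside.
- magnifier: Black round eye magnifier, 36 mm across, 26 mm high, standing left of the guard. Leave it. Origin at the centre of its underside.
- bottle: White bottle, 49 mm across, 94 mm high, standing right of the guard. Leave it. Origin at the centre of its underside.
Mind the look-alikes: they are no part of the job. There is more than one size of the jar; the one meant has the size given above.

How it is judged (in metres and radians):
On the way, in this order (a step that is already met when the one before it is completed fails the run):
1. the jar stands on the floor of the entry leg, between the rails (horizontal distance between jar and entry below 0.035 m and z of jar in the frame of track between 0.004 and 0.01 m and angle between jar's own z axis and vertical below 0.12 rad), for 0.1 s.
2. the jar passes through the middle of the bend on the track floor (horizontal distance between jar and bend below 0.03 m and z of jar in the frame of track below 0.01 m), for 0.05 s.
3. the jar is home against the end stop, with the gate still open (horizontal distance between jar and home below 0.006 m and z of jar in the frame of track between 0.004 and 0.009 m and angle between jar's own z axis and vertical below 0.1 rad and value of joint gate above 0.8 rad), for 0.2 s.
4. the gate is shut behind it (value of joint gate below 0.12 rad), for 0.2 s.
At the end, for the whole second after the job is handed in: The jar stands upright on the track floor under the guard with its centre within 6 mm of the home point, at rest, and the gate is shut (angle below 0.12 rad) and still (horizontal distance between jar and home below 0.006 m and z of jar in the frame of track between 0.004 and 0.009 m and angle between jar's own z axis and vertical below 0.1 rad and value of joint gate below 0.12 rad and linear speed of jar below 0.01 m/s and velocity of joint gate between -0.05 and 0.05 rad/s); the robot touches nothing.
It fails at once if the jar is lifted more than 9 mm off the floor past the start of the bend (z of jar in the frame of track above 0.015 m and y of jar in the frame of track between -0.13 and 0 m and x of jar in the frame of track between -0.12 and 0.14 m).
It fails at once if the jar is tipped by more than about 35 degrees (angle between jar's own z axis and vertical above 0.6 rad).
It fails at once if the tin, the magnifier or the bottle is moved by more than 20 mm or knocked over (distance of any of tin, magnifier, bottle from where it was at the start of the episode above 0.02 m or angle between any of tin, magnifier, bottle's own z axis and vertical above 0.5 rad).
It also fails if it takes over 72 s, if anything falls off the work surface, if the arm or the gripper's body presses on something with over 40 N, if the wrist force passes 120 N, or if a joint passes its speed limit or range.

### The arm

A 6-joint arm with a two-finger parallel gripper is mounted at the origin on a cart in front of the work surface, level with it; the furniture and walls round the work are solid. World frame = base frame: x ahead of the robot, y to its left, z up, the work surface at z = 0. Lengths are in mm, angles in rad, forces in N, time in s.
With the tool pointing down it reaches from about 350 to 975 mm from the base axis. Payload 7.1 kg.
Tool frame: the origin (TCP) lies on the mounting face of the last link; the fingertips stand 182 mm ahead of it and the grasp point (between the pads) lies 163 mm ahead of it (ctrl.tcp_to_tips is the distance from the TCP to the fingertips, in mm); z points along the fingers, y is the direction in which the jaws open and shut (so a half turn about z gives the same grasp; the last joint's range is limited). The gripper opens to 88 mm and grips with 3 to 60 N. Pads are 20 mm wide; open, the fingers measure 115 mm over their backs; the gripper's body (75 mm by 178 mm) begins 61 mm behind the grasp point.
Start: joints at [1.096, 0.423, 1.63, -0, 1.089, -0.019], TCP at [275.081, 561.192, 404.675] pointing down, gripper open.
Joint ranges: [-3, 3], [-0.9, 2.11], [0.09, 2.58], [-1.31, 4.45], [0.11, 2.69], [-2.54, 2.54]. Speed limits (rad/s): [2.39, 2.39, 3.01, 3.14, 3.14, 3.14].

### API

Orientations are given as a rotation vector (axis times angle).
In Python, from workcell import ctrl gives the robot as it stands. The module is installed in compiled form; this text tells all that it offers.
- The arm moves only by the tool send_rows, never from a script. Its argument "commands" is a list of rows, each an object with "translation": the shift along the world's x, y, z normalised to -1 to 1, where 1 is 0.1 m, a list of three; "twist": the turn, a rotation vector about the world's x, y, z normalised to -1 to 1, where 1 is 0.5 rad, a list of three. A call has exactly 10 rows; each row is the pose to reach, as a shift and turn from the pose commanded when the call began; what a row does not reach only later rows make up. A row lasts 1/10 s, in which the tool goes at most 50 mm and 8.59 degrees, less where a joint would pass 70% of its speed; a pose out of reach is approached as far as the arm can. A call with a number of a shift or a turn outside -1 to 1 is refused whole. A call with a gripper value outside its range is refused whole. "grip" is the closure, from -1 (fully open) to 1 (shut), set as the call begins (left out, the last holds). The fingers move at their own pace and stop on an object; the grip force is fixed at half the most. Time passes only in rows, so rows that repeat a pose let the fingers close, or fill a call up. It gives the time, the measured TCP pose, the force and the opening at its end, in the units of the state.
- ctrl.get_obs(): the state, without advancing time (a new reading comes with each control period).
- ctrl.get_image(name): name is "side" or "top" or "wrist"; returns a dict with "img" (384x512x3 uint8, red, green, blue), "intrinsics" (3x3 intrinsics, pixels), "cam_to_world" (4x4, takes a point from camera to world coordinates). Camera axes: x right, y down, z forward; pixel columns grow to the right and rows downward; lengths in mm; the calibration is good to about 2 mm. A picture is of the moment at which its call begins. There is no depth.
- ctrl.close_job(): hands the job in, once; it reports no verdict.
The state is a dict: "t": time; "qpos": joint angles; "qvel": joint speeds; "joint_torque": joint torques, N m; "ee_pos": TCP position; "orientation": TCP orientation; "ft_force": force on the tool from outside, world axes, zero at the start; "moment": the same for the moment, N m; "width": finger opening in mm.
Only numpy, scipy, OpenCV 4.12 (cv2) and the standard library are available. Lean on these libraries where they do the work, as an engineer would, in place of code of your own. Each camera call takes 0.05 s, during which the arm holds its last target. There are 200 camera calls.

## Working session

There is one attempt and no reset: what is moved stays moved. The work goes in short steps, Python scripts to look and compute and a tool call to move; the robot and the scene stay as the last step left them, time stands still between calls to the robot, and variables do not carry over. Pictures are saved under pics/ and viewed, about 8 in all and at most 12, crops included, and the job is handed in when it is done.

Besides the shell and the picture viewer there is one more tool, called after "Emit:" in YAML: its name, and indented under it one key for each argument. send_rows: Moves the arm, as the interface text tells. Its arguments: {"type":"object","properties":{"commands":{"type":"array","items":{"type":"object","properties":{"translation":{"type":"array","items":{"type":"number"}},"twist":{"type":"array","items":{"type":"number"}}}}},"grip":{"type":"number"}},"required":["commands"]}

```bash
mkdir -p pics
cat > h.py <<'E'
import numpy as np,cv2
from workcell import ctrl
def snap(n,f):
    d=ctrl.get_image(n); cv2.imwrite(f'pics/{f}.png',d['img'][:,:,::-1]); np.savez(f'pics/{f}.npz',K=d['intrinsics'],T=d['cam_to_world']); return d
def px2w(f,u,v,z):
    d=np.load(f'pics/{f}.npz');T=d['T'];r=T[:3,:3]@np.linalg.solve(d['K'],[u,v,1.]);o=T[:3,3]
    return (o+r*(z-o[2])/r[2])
def w2px(f,p):
    d=np.load(f'pics/{f}.npz');T=d['T'];c=T[:3,:3].T@(np.array(p,float)-T[:3,3]);q=d['K']@c;return q[:2]/q[2]
def crop(f,x0,y0,x1,y1,s,o):
    i=cv2.imread(f'pics/{f}.png')[y0:y1,x0:x1];cv2.imwrite(f'pics/{o}.png',cv2.resize(i,None,fx=s,fy=s,interpolation=cv2.INTER_CUBIC))
E
python3 - <<'E'
from h import *
import cv2
a=snap('top','top0');b=snap('side','side0')
for d in(a,b):print(d['cam_to_world'].round(3),d['intrinsics'])
o=ctrl.get_obs();print(o,ctrl.tcp_to_tips)
crop('top0',0,0,512,384,1.56,'top0b');crop('side0',0,0,512,384,1.56,'side0b')
E
```

```text
[[-2.300000e-02 -9.900000e-01  1.420000e-01  4.168550e+02]
 [-9.990000e-01  2.600000e-02  2.200000e-02 -1.055500e+01]
 [-2.500000e-02 -1.410000e-01 -9.900000e-01  1.163037e+03]
 [ 0.000000e+00  0.000000e+00  0.000000e+00  1.000000e+00]] [[349.32943234   0.         255.40466583]
 [  0.         349.32943234 194.69981871]
 [  0.           0.           1.        ]]
[[-1.00000e+00 -1.00000e-02 -3.00000e-03  5.64978e+02]
 [-4.00000e-03  6.18000e-01 -7.86000e-01  8.00247e+02]
 [ 1.00000e-02 -7.86000e-01 -6.18000e-01  6.91943e+02]
 [ 0.00000e+00  0.00000e+00  0.00000e+00  1.00000e+00]] [[425.67710105   0.         254.1390501 ]
 [  0.         425.67710105 194.97948865]
 [  0.           0.           1.        ]]
{'t': 0.1, 'qpos': array([ 1.09601546e+00,  4.23736634e-01,  1.63059621e+00, -3.50691359e-05,
        1.08859080e+00, -1.90000777e-02]), 'qvel': array([-0.00098813, -0.00040996, -0.00259005, -0.00054832, -0.00113192,
       -0.00187441]), 'joint_torque': array([ 4.50233219e-04, -5.45609021e+01, -2.74325699e+01,  6.45813136e-02,
        1.87549082e-02, -2.95893528e-05]), 'ee_pos': array([274.96905569, 560.98692717, 404.00343767]), 'orientation': array([-7.09666188e-01, -3.06008491e+00,  2.03905397e-03]), 'ft_force': array([-0.71865768,  0.01325856, -0.24869414]), 'moment': array([0.02840145, 0.04909025, 0.03840578]), 'width': 88.00984702685965} 182.0
```

View pics/top0b.png

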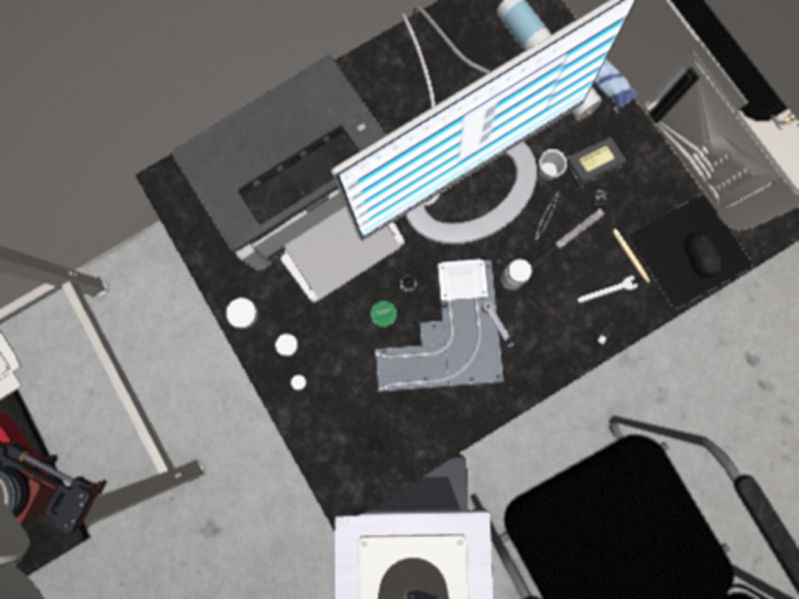

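View pics/side0b.png

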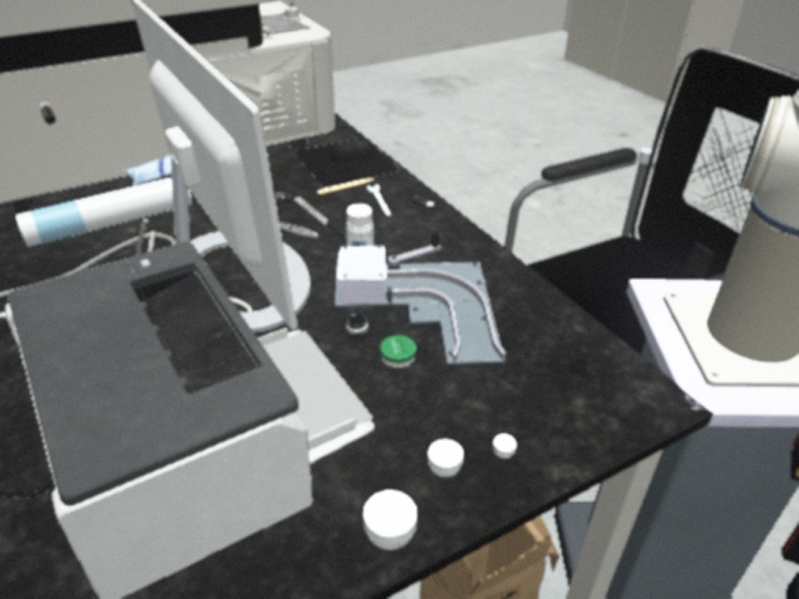

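The top view shows three white jars. The middle one, at (287,345) in the 1.56x picture, is about 22 px across, which is about 45 mm. The track spans (376..503, 260..390), and the open gate bar is at about (485,305)-(510,345).

Run:
```python
from h import *
crop('top0',170,160,340,260,4.7,'c0')
```

```text
(no output)
```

View pics/c0.png

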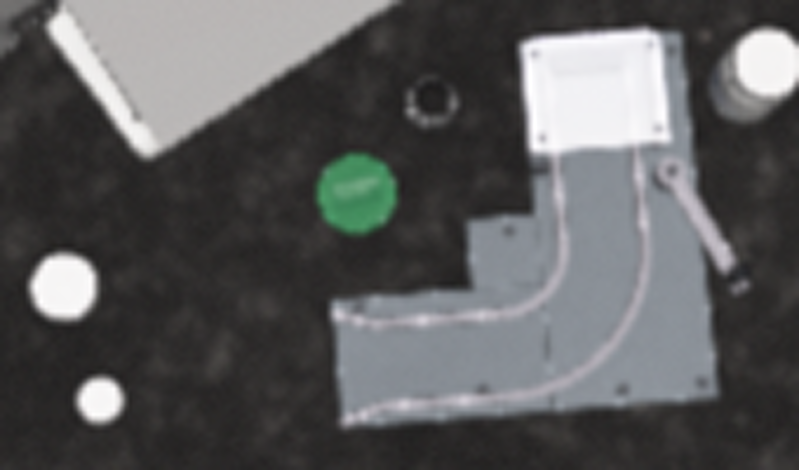

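```bash
cat > fit.py <<'E'
from h import *
from scipy.optimize import least_squares
def W(u,v,z): return px2w('top0',170+u/4.7,160+v/4.7,z)[:2]
xl=[(-46.5,430,320),(-46.5,490,315),(-103.5,405,405),(-103.5,475,398)]
yl=[(-46.5,561,175),(-46.5,564,225),(-103.5,641,170),(-103.5,645,220)]
def f(p):
    c,s=np.cos(p[2]),np.sin(p[2]);R=np.array([[c,-s],[s,c]])
    L=lambda w:R.T@(w-p[:2])
    r=[L(W(u,v,20))[0]-x for x,u,v in xl]+[L(W(u,v,20))[1]-y for y,u,v in yl]
    r+=list(L(W(671,172,33))-[42,-125])
    return r
if __name__=='__main__':
    s=least_squares(f,[500,-50,0]);print(s.x,np.round(s.fun,1))
    p=s.x;c,sn=np.cos(p[2]),np.sin(p[2]);R=np.array([[c,-sn],[sn,c]])
    g=lambda x,y:(p[:2]+R@[x,y]).round(1)
    for n,q in dict(entry=(-75,55),bend=(-53,-53),home=(96.5,-75),pivot=(42,-125)).items(): print(n,g(*q))
    L=lambda w:(R.T@(w-p[:2])).round(1)
    print('jar',W(64,287,24),'post',W(738,277,57),L(W(738,277,57)))
    for n,u,v,z in[('tin',358,194,20),('mag',432,100,26),('bot',768,62,94),('guardL',525,155,60),('guardR',670,147,60)]:print(n,L(W(u,v,z)))
    im=cv2.imread('pics/top0.png')
    print(ctrl.get_obs()['ee_pos'])
    s_=snap('wrist','w0');print(s_['cam_to_world'].round(3),s_['intrinsics'][0])
E
python3 fit.py
```

```text
[ 5.19645389e+02 -5.14462369e+01  5.08185076e-02] [-0.4 -0.1 -0.3  0.9 -1.4 -0.4 -0.5  0.1 -0.2  2.2]
entry [ 4.419e+02 -3.000e-01]
bend [ 469.4 -107.1]
home [ 619.8 -121.4]
pivot [ 567.9 -174.2]
jar [499.01432083 251.9016751 ] post [ 492.28012404 -209.97998515] [ -35.4 -156.9]
tin [44.8 95.1]
mag [106.5  38.2]
bot [ 102.2 -184.3]
guardL [ 57.6 -21.5]
guardR [  55.5 -119.7]
[274.96905569 560.98692717 404.00343767]
[[ 4.40000e-01  8.70000e-01  2.25000e-01  2.13587e+02]
 [ 8.98000e-01 -4.25000e-01 -1.12000e-01  5.92180e+02]
 [-2.00000e-03  2.51000e-01 -9.68000e-01  3.84341e+02]
 [ 0.00000e+00  0.00000e+00  0.00000e+00  1.00000e+00]] [324.60354939   0.         259.37443742]
```

Emit:
send_rows:
  commands:
    - {"translation": [0.05, -0.06, -0.03], "twist": [0, 0, -0.1]}
    - {"translation": [0.09, -0.12, -0.06], "twist": [0, 0, -0.2]}
    - {"translation": [0.13, -0.19, -0.09], "twist": [0, 0, -0.3]}
    - {"translation": [0.18, -0.25, -0.12], "twist": [0, 0, -0.4]}
    - {"translation": [0.22, -0.31, -0.15], "twist": [0, 0, -0.5]}
    - {"translation": [0.27, -0.37, -0.18], "twist": [0, 0, -0.6]}
    - {"translation": [0.31, -0.43, -0.21], "twist": [0, 0, -0.7]}
    - {"translation": [0.36, -0.5, -0.24], "twist": [0, 0, -0.8]}
    - {"translation": [0.4, -0.56, -0.27], "twist": [0, 0, -0.9]}
    - {"translation": [0.45, -0.62, -0.3], "twist": [0, 0, -1]}
  grip: -1

```text
t: 1.15
ee_pos: [320.1, 498.8, 374.3]
orientation: [-1.448, -2.788, 0.001]
ft_force: [-0.4, 0.2, -0.1]
width: 87.8
```

Emit:
send_rows:
  commands:
    - {"translation": [0.05, -0.06, -0.03], "twist": [0, 0, -0.1]}
    - {"translation": [0.09, -0.12, -0.06], "twist": [0, 0, -0.2]}
    - {"translation": [0.13, -0.19, -0.09], "twist": [0, 0, -0.3]}
    - {"translation": [0.18, -0.25, -0.12], "twist": [0, 0, -0.4]}
    - {"translation": [0.22, -0.31, -0.15], "twist": [0, 0, -0.5]}
    - {"translation": [0.27, -0.37, -0.18], "twist": [0, 0, -0.6]}
    - {"translation": [0.31, -0.43, -0.21], "twist": [0, 0, -0.7]}
    - {"translation": [0.36, -0.5, -0.24], "twist": [0, 0, -0.8]}
    - {"translation": [0.4, -0.56, -0.27], "twist": [0, 0, -0.9]}
    - {"translation": [0.45, -0.62, -0.3], "twist": [0, 0, -1]}

```text
t: 2.15
ee_pos: [365.1, 436.8, 344.3]
orientation: [-2.093, -2.343, 0.001]
ft_force: [-0.1, 0.3, 0.3]
width: 87.6
```

Emit:
send_rows:
  commands:
    - {"translation": [0.05, -0.06, -0.03], "twist": [0, 0, -0.1]}
    - {"translation": [0.09, -0.12, -0.06], "twist": [0, 0, -0.2]}
    - {"translation": [0.13, -0.19, -0.09], "twist": [0, 0, -0.3]}
    - {"translation": [0.18, -0.25, -0.12], "twist": [0, 0, -0.4]}
    - {"translation": [0.22, -0.31, -0.15], "twist": [0, 0, -0.5]}
    - {"translation": [0.27, -0.37, -0.18], "twist": [0, 0, -0.6]}
    - {"translation": [0.31, -0.43, -0.21], "twist": [0, 0, -0.7]}
    - {"translation": [0.36, -0.5, -0.24], "twist": [0, 0, -0.8]}
    - {"translation": [0.4, -0.56, -0.27], "twist": [0, 0, -0.9]}
    - {"translation": [0.45, -0.62, -0.3], "twist": [0, 0, -1]}

```text
t: 3.15
ee_pos: [410.1, 374.9, 314.3]
orientation: [2.607, 1.753, -0.001]
ft_force: [-0.5, 0.0, -0.4]
width: 87.7
```

Emit:
send_rows:
  commands:
    - {"translation": [0.05, -0.06, -0.03], "twist": [0, 0, -0.1]}
    - {"translation": [0.09, -0.12, -0.06], "twist": [0, 0, -0.2]}
    - {"translation": [0.13, -0.19, -0.09], "twist": [0, 0, -0.3]}
    - {"translation": [0.18, -0.25, -0.12], "twist": [0, 0, -0.4]}
    - {"translation": [0.22, -0.31, -0.15], "twist": [0, 0, -0.5]}
    - {"translation": [0.27, -0.37, -0.18], "twist": [0, 0, -0.6]}
    - {"translation": [0.31, -0.43, -0.21], "twist": [0, 0, -0.7]}
    - {"translation": [0.36, -0.5, -0.24], "twist": [0, 0, -0.8]}
    - {"translation": [0.4, -0.56, -0.27], "twist": [0, 0, -0.9]}
    - {"translation": [0.45, -0.62, -0.3], "twist": [0, 0, -1]}

```text
t: 4.15
ee_pos: [455.1, 312.9, 284.3]
orientation: [2.96, 1.053, -0.001]
ft_force: [0.1, -0.0, -0.9]
width: 87.6
```

Emit:
send_rows:
  commands:
    - {"translation": [0.05, -0.06, -0.03], "twist": [0, 0, -0.1]}
    - {"translation": [0.09, -0.12, -0.06], "twist": [0, 0, -0.2]}
    - {"translation": [0.13, -0.19, -0.09], "twist": [0, 0, -0.3]}
    - {"translation": [0.18, -0.25, -0.12], "twist": [0, 0, -0.4]}
    - {"translation": [0.22, -0.31, -0.15], "twist": [0, 0, -0.5]}
    - {"translation": [0.27, -0.37, -0.18], "twist": [0, 0, -0.6]}
    - {"translation": [0.31, -0.43, -0.21], "twist": [0, 0, -0.7]}
    - {"translation": [0.36, -0.5, -0.24], "twist": [0, 0, -0.8]}
    - {"translation": [0.4, -0.56, -0.27], "twist": [0, 0, -0.9]}
    - {"translation": [0.45, -0.62, -0.3], "twist": [0, 0, -1]}

```text
t: 5.15
ee_pos: [500.1, 250.9, 254.3]
orientation: [3.128, 0.288, -0.001]
ft_force: [-0.1, 0.1, 0.2]
width: 87.7
```

Run:
```python
from h import *
d=snap('wrist','w1');o=ctrl.get_obs();print(o['t'],o['ee_pos'],o['orientation'],o['qpos'])
print(w2px('w1',(499,251.9,24)),w2px('w1',(499,251.9,0)))
i=d['img'];m=(i.min(2)>170).astype(np.uint8)
n,l,s,c=cv2.connectedComponentsWithStats(m)
for k in range(1,n):
    if s[k,4]>200: print(s[k],c[k],px2w('w1',*c[k],24).round(1))
```

```text
5.2 [500.63266471 250.24806478 253.99252661] [ 3.12829286e+00  2.83743084e-01 -8.25203067e-04] [ 4.42332047e-01  5.46052479e-01  1.86163921e+00 -3.71248186e-04
  7.34552068e-01  1.83249457e+00]
[259.12618735 208.60128817] [259.14883727 198.59495882]
[ 328    0   52   83 1834] [354.64503817  41.36314068] [613.2 214.8  24. ]
[  67   16  103  109 8753] [117.92608249  70.05655204] [570.9 353.3  24. ]
[  7 168  37  61 487] [ 25.36755647 201.42299795] [475.  408.7  24. ]
[ 223  175   64   61 3045] [255.03284072 205.263711  ] [500.8 255.1  24. ]
```

View pics/w1.png

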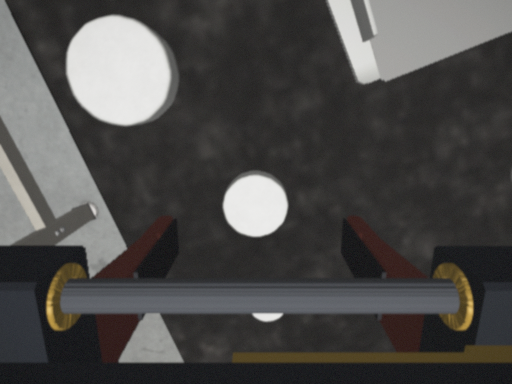

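The wrist view shows the 45 mm jar at (255,205), which puts it at about (500.5,254.5). It sits centred between the fingers.

Emit:
send_rows:
  commands:
    - {"translation": [0, 0.01, -0.07], "twist": [0, 0, -0.05]}
    - {"translation": [0, 0.02, -0.14], "twist": [0, 0, -0.1]}
    - {"translation": [0, 0.03, -0.22], "twist": [0, 0, -0.15]}
    - {"translation": [0, 0.035, -0.3], "twist": [0, 0, -0.2]}
    - {"translation": [0, 0.035, -0.38], "twist": [0, 0, -0.25]}
    - {"translation": [0, 0.035, -0.46], "twist": [0, 0, -0.27]}
    - {"translation": [0, 0.035, -0.54], "twist": [0, 0, -0.27]}
    - {"translation": [0, 0.035, -0.61], "twist": [0, 0, -0.27]}
    - {"translation": [0, 0.035, -0.66], "twist": [0, 0, -0.27]}
    - {"translation": [0, 0.035, -0.67], "twist": [0, 0, -0.27]}

```text
t: 6.2
ee_pos: [499.9, 254.6, 187.0]
orientation: [3.14, 0.08, -0.001]
ft_force: [-0.2, 0.5, -0.5]
width: 88.0
```

Emit:
send_rows:
  commands:
    - {"translation": [0, 0, 0], "twist": [0, 0, 0]}
    - {"translation": [0, 0, 0], "twist": [0, 0, 0]}
    - {"translation": [0, 0, 0], "twist": [0, 0, 0]}
    - {"translation": [0, 0, 0], "twist": [0, 0, 0]}
    - {"translation": [0, 0, 0], "twist": [0, 0, 0]}
    - {"translation": [0, 0, 0], "twist": [0, 0, 0]}
    - {"translation": [0, 0, 0], "twist": [0, 0, 0]}
    - {"translation": [0, 0, 0], "twist": [0, 0, 0]}
    - {"translation": [0, 0, 0], "twist": [0, 0, 0]}
    - {"translation": [0, 0, 0], "twist": [0, 0, 0]}
  grip: 1

```text
t: 7.2
ee_pos: [500.1, 254.7, 187.8]
orientation: [-3.141, -0.08, -0.0]
ft_force: [-1.1, -1.0, 3.0]
width: 44.6
```

Emit:
send_rows:
  commands:
    - {"translation": [0, 0, 0.07], "twist": [0, 0, 0]}
    - {"translation": [0, 0, 0.14], "twist": [0, 0, 0]}
    - {"translation": [0, 0, 0.21], "twist": [0, 0, 0]}
    - {"translation": [0, 0, 0.28], "twist": [0, 0, 0]}
    - {"translation": [0, 0, 0.35], "twist": [0, 0, 0]}
    - {"translation": [0, 0, 0.42], "twist": [0, 0, 0]}
    - {"translation": [0, 0, 0.49], "twist": [0, 0, 0]}
    - {"translation": [0, 0, 0.56], "twist": [0, 0, 0]}
    - {"translation": [0, 0, 0.6], "twist": [0, 0, 0]}
    - {"translation": [0, 0, 0.6], "twist": [0, 0, 0]}

```text
t: 8.2
ee_pos: [500.3, 254.8, 248.4]
orientation: [-3.14, -0.08, -0.002]
ft_force: [0.1, -0.7, -1.4]
width: 43.9
```

Emit:
send_rows:
  commands:
    - {"translation": [-0.02, -0.08, 0], "twist": [0, 0, 0]}
    - {"translation": [-0.04, -0.16, 0], "twist": [0, 0, 0]}
    - {"translation": [-0.06, -0.25, 0], "twist": [0, 0, 0]}
    - {"translation": [-0.08, -0.33, 0], "twist": [0, 0, 0]}
    - {"translation": [-0.1, -0.41, 0], "twist": [0, 0, 0]}
    - {"translation": [-0.12, -0.5, 0], "twist": [0, 0, 0]}
    - {"translation": [-0.14, -0.58, 0], "twist": [0, 0, 0]}
    - {"translation": [-0.16, -0.66, 0], "twist": [0, 0, 0]}
    - {"translation": [-0.18, -0.75, 0], "twist": [0, 0, 0]}
    - {"translation": [-0.2, -0.83, 0], "twist": [0, 0, 0]}

```text
t: 9.2
ee_pos: [479.9, 171.0, 247.7]
orientation: [-3.141, -0.08, -0.0]
ft_force: [-0.1, -0.2, -1.3]
width: 44.2
```

Emit:
send_rows:
  commands:
    - {"translation": [-0.02, -0.08, 0], "twist": [0, 0, 0]}
    - {"translation": [-0.04, -0.16, 0], "twist": [0, 0, 0]}
    - {"translation": [-0.06, -0.25, 0], "twist": [0, 0, 0]}
    - {"translation": [-0.08, -0.33, 0], "twist": [0, 0, 0]}
    - {"translation": [-0.1, -0.41, 0], "twist": [0, 0, 0]}
    - {"translation": [-0.12, -0.5, 0], "twist": [0, 0, 0]}
    - {"translation": [-0.14, -0.58, 0], "twist": [0, 0, 0]}
    - {"translation": [-0.16, -0.66, 0], "twist": [0, 0, 0]}
    - {"translation": [-0.18, -0.75, 0], "twist": [0, 0, 0]}
    - {"translation": [-0.2, -0.83, 0], "twist": [0, 0, 0]}

```text
t: 10.2
ee_pos: [459.9, 87.9, 247.7]
orientation: [3.141, 0.08, -0.0]
ft_force: [0.1, 0.2, -2.0]
width: 44.1
```

Emit:
send_rows:
  commands:
    - {"translation": [-0.02, -0.08, 0], "twist": [0, 0, 0]}
    - {"translation": [-0.04, -0.16, 0], "twist": [0, 0, 0]}
    - {"translation": [-0.06, -0.25, 0], "twist": [0, 0, 0]}
    - {"translation": [-0.08, -0.33, 0], "twist": [0, 0, 0]}
    - {"translation": [-0.1, -0.41, 0], "twist": [0, 0, 0]}
    - {"translation": [-0.12, -0.5, 0], "twist": [0, 0, 0]}
    - {"translation": [-0.14, -0.58, 0], "twist": [0, 0, 0]}
    - {"translation": [-0.16, -0.66, 0], "twist": [0, 0, 0]}
    - {"translation": [-0.18, -0.75, 0], "twist": [0, 0, 0]}
    - {"translation": [-0.18, -0.83, 0], "twist": [0, 0, 0]}

```text
t: 11.2
ee_pos: [441.8, 5.0, 247.7]
orientation: [-3.141, -0.08, 0.0]
ft_force: [-0.4, -0.3, -1.8]
width: 44.3
```

Run:
```python
from h import *
d=snap('wrist','w2');o=ctrl.get_obs();print(o['t'],o['ee_pos'],o['orientation'],o['ft_force'],o['width'])
crop('w2',0,0,512,384,1.56,'w2b')
```

```text
11.25 [441.97255364   4.3377672  247.67946022] [ 3.14039537e+00  7.92532133e-02 -6.30676049e-05] [-0.57000843 -0.0449408  -0.48226568] 44.57899242528187
```

View pics/w2b.png

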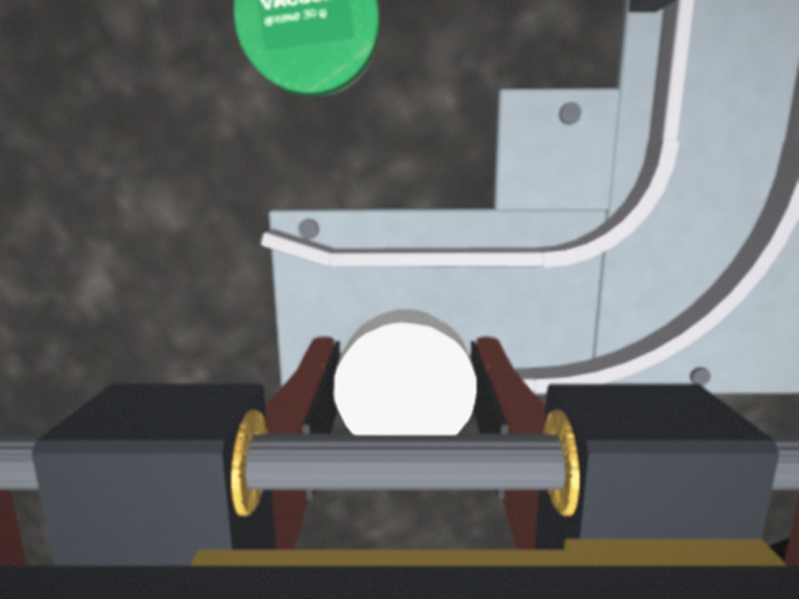

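The wrist view shows the inner entry rail top at (330..545,258), its bend start at (545,258), and the inner exit rail at about (670,143)-(684,10). The outer rail is near (540,386).

Run:
```python
from h import *
f=1.56
for n,u,v,z in[('inA',335,258,20),('inB',540,258,20),('exA',672,140,20),('exB',684,15,20),('outA',540,386,20),('outB',565,383,20),('jar',405,382,85)]:
    w=px2w('w2',u/f,v/f,z)[:2]
    c,s=np.cos(.0508),np.sin(.0508);print(n,w.round(1),(np.array([[c,s],[-s,c]])@(w-[519.6,-51.4])).round(1))
```

```text
inA [469.6  36.5] [-45.5  90.4]
inB [474.  -48.8] [-45.4   4.9]
exA [523.5 -95.1] [  1.7 -43.8]
exB [567.8 -91.4] [ 46.2 -42.4]
outA [416.3 -55.7] [-103.4    1. ]
outB [418.3 -66.6] [-101.9  -10.1]
jar [444.8   6.1] [-71.7  61.2]
```

Emit:
send_rows:
  commands:
    - {"translation": [0, 0, -0.07], "twist": [0, 0, 0]}
    - {"translation": [0, 0, -0.14], "twist": [0, 0, 0]}
    - {"translation": [0, 0, -0.21], "twist": [0, 0, 0]}
    - {"translation": [0, 0, -0.28], "twist": [0, 0, 0]}
    - {"translation": [0, 0, -0.34], "twist": [0, 0, 0]}
    - {"translation": [0, 0, -0.4], "twist": [0, 0, 0]}
    - {"translation": [0, 0, -0.45], "twist": [0, 0, 0]}
    - {"translation": [0, 0, -0.5], "twist": [0, 0, 0]}
    - {"translation": [0, 0, -0.53], "twist": [0, 0, 0]}
    - {"translation": [0, 0, -0.54], "twist": [0, 0, 0]}

```text
t: 12.25
ee_pos: [442.0, 5.7, 193.7]
orientation: [-3.141, -0.08, 0.001]
ft_force: [-3.3, 1.0, 17.8]
width: 44.1
```

Run:
```python
from h import *
d=snap('side','s2');o=ctrl.get_obs();print(o['t'],o['ee_pos'],o['orientation'],o['ft_force'],o['moment'],o['width'])
crop('s2',200,120,370,247,4.7,'s2b')
```

```text
12.3 [442.01232658   5.68068844 193.78404824] [-3.14053734e+00 -7.96602589e-02  6.67030668e-04] [-1.68488664  0.39115582  0.85198697] [-0.00386666  0.29202048  0.01636645] 44.29352354338812
```

View pics/s2b.png

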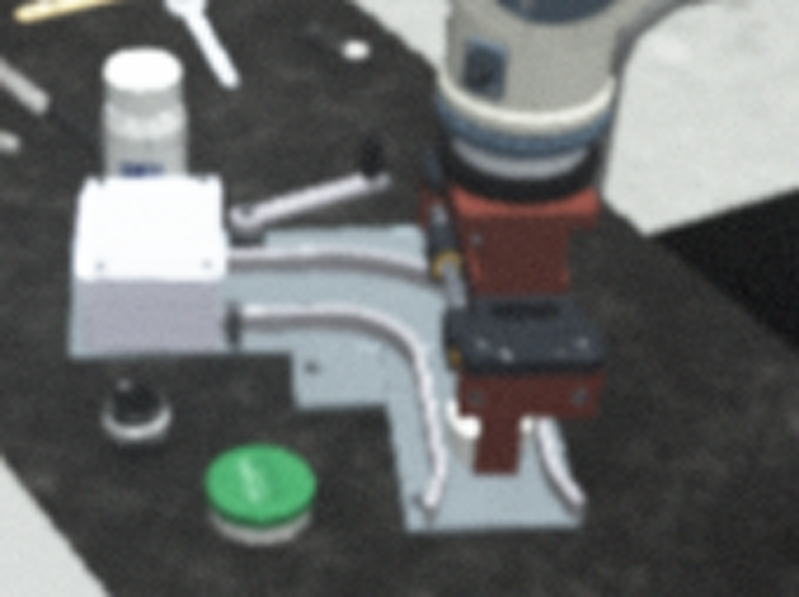

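Run:
```python
import numpy as np
b=.0508;P=lambda t:75*np.array([np.cos(np.pi+b+t),np.sin(np.pi+b+t)])
for k in range(4):
    t0=np.radians(22.5*k);print(k,[ (P(t0+np.radians(22.5)*i/10)-P(t0)).round(1).tolist() for i in range(1,11)])
```

```text
0 [[0.2, -2.9], [0.5, -5.9], [1.0, -8.8], [1.5, -11.7], [2.2, -14.5], [3.0, -17.4], [3.8, -20.2], [4.8, -23.0], [5.9, -25.7], [7.2, -28.4]]
1 [[1.3, -2.6], [2.7, -5.2], [4.3, -7.7], [5.9, -10.2], [7.6, -12.6], [9.4, -14.9], [11.3, -17.2], [13.3, -19.4], [15.3, -21.5], [17.5, -23.5]]
2 [[2.2, -1.9], [4.5, -3.8], [6.9, -5.5], [9.3, -7.2], [11.8, -8.7], [14.4, -10.2], [17.0, -11.6], [19.7, -12.8], [22.4, -14.0], [25.1, -15.0]]
3 [[2.8, -0.9], [5.6, -1.8], [8.5, -2.5], [11.4, -3.1], [14.3, -3.5], [17.2, -3.9], [20.1, -4.2], [23.1, -4.3], [26.0, -4.3], [29.0, -4.2]]
```

Emit:
send_rows:
  commands:
    - {"translation": [0.0, -0.06, 0], "twist": [0, 0, 0]}
    - {"translation": [0.005, -0.12, 0], "twist": [0, 0, 0]}
    - {"translation": [0.01, -0.18, 0], "twist": [0, 0, 0]}
    - {"translation": [0.01, -0.24, 0], "twist": [0, 0, 0]}
    - {"translation": [0.015, -0.3, 0], "twist": [0, 0, 0]}
    - {"translation": [0.02, -0.36, 0], "twist": [0, 0, 0]}
    - {"translation": [0.02, -0.42, 0], "twist": [0, 0, 0]}
    - {"translation": [0.025, -0.48, 0], "twist": [0, 0, 0]}
    - {"translation": [0.03, -0.54, 0], "twist": [0, 0, 0]}
    - {"translation": [0.03, -0.6, 0], "twist": [0, 0, 0]}

```text
t: 13.3
ee_pos: [445.2, -54.8, 193.8]
orientation: [-3.141, -0.08, -0.0]
ft_force: [-0.0, 3.5, 4.8]
width: 44.5
```

Emit:
send_rows:
  commands:
    - {"translation": [0.0, -0.03, 0], "twist": [0, 0, 0.08]}
    - {"translation": [0.005, -0.06, 0], "twist": [0, 0, 0.16]}
    - {"translation": [0.01, -0.09, 0], "twist": [0, 0, 0.24]}
    - {"translation": [0.015, -0.115, 0], "twist": [0, 0, 0.31]}
    - {"translation": [0.02, -0.145, 0], "twist": [0, 0, 0.39]}
    - {"translation": [0.03, -0.175, 0], "twist": [0, 0, 0.47]}
    - {"translation": [0.04, -0.2, 0], "twist": [0, 0, 0.55]}
    - {"translation": [0.05, -0.23, 0], "twist": [0, 0, 0.63]}
    - {"translation": [0.06, -0.255, 0], "twist": [0, 0, 0.71]}
    - {"translation": [0.07, -0.285, 0], "twist": [0, 0, 0.785]}

```text
t: 14.3
ee_pos: [451.6, -82.9, 193.8]
orientation: [-3.063, -0.693, 0.002]
ft_force: [-2.2, 4.5, 8.6]
width: 44.1
```

Emit:
send_rows:
  commands:
    - {"translation": [0.015, -0.025, 0], "twist": [0, 0, 0.08]}
    - {"translation": [0.03, -0.05, 0], "twist": [0, 0, 0.16]}
    - {"translation": [0.045, -0.075, 0], "twist": [0, 0, 0.24]}
    - {"translation": [0.06, -0.1, 0], "twist": [0, 0, 0.31]}
    - {"translation": [0.075, -0.125, 0], "twist": [0, 0, 0.39]}
    - {"translation": [0.095, -0.15, 0], "twist": [0, 0, 0.47]}
    - {"translation": [0.115, -0.17, 0], "twist": [0, 0, 0.55]}
    - {"translation": [0.135, -0.195, 0], "twist": [0, 0, 0.63]}
    - {"translation": [0.155, -0.215, 0], "twist": [0, 0, 0.71]}
    - {"translation": [0.175, -0.235, 0], "twist": [0, 0, 0.785]}

```text
t: 15.3
ee_pos: [468.2, -106.1, 193.8]
orientation: [-2.868, -1.276, 0.005]
ft_force: [-5.3, 6.3, 13.3]
width: 44.1
```

Emit:
send_rows:
  commands:
    - {"translation": [0.02, -0.02, 0.002], "twist": [0, 0, 0.08]}
    - {"translation": [0.045, -0.04, 0.004], "twist": [0, 0, 0.16]}
    - {"translation": [0.07, -0.055, 0.004], "twist": [0, 0, 0.24]}
    - {"translation": [0.095, -0.07, 0.004], "twist": [0, 0, 0.31]}
    - {"translation": [0.12, -0.085, 0.004], "twist": [0, 0, 0.39]}
    - {"translation": [0.145, -0.1, 0.004], "twist": [0, 0, 0.47]}
    - {"translation": [0.17, -0.115, 0.004], "twist": [0, 0, 0.55]}
    - {"translation": [0.195, -0.13, 0.004], "twist": [0, 0, 0.63]}
    - {"translation": [0.225, -0.14, 0.004], "twist": [0, 0, 0.71]}
    - {"translation": [0.25, -0.15, 0.004], "twist": [0, 0, 0.785]}

```text
t: 16.3
ee_pos: [493.7, -121.5, 193.8]
orientation: [-2.564, -1.812, 0.003]
ft_force: [-2.5, 1.1, 2.9]
width: 44.3
```

Emit:
send_rows:
  commands:
    - {"translation": [0.03, -0.01, 0], "twist": [0, 0, 0.08]}
    - {"translation": [0.055, -0.02, 0], "twist": [0, 0, 0.16]}
    - {"translation": [0.085, -0.025, 0], "twist": [0, 0, 0.24]}
    - {"translation": [0.115, -0.03, 0], "twist": [0, 0, 0.31]}
    - {"translation": [0.145, -0.035, 0], "twist": [0, 0, 0.39]}
    - {"translation": [0.17, -0.04, 0], "twist": [0, 0, 0.47]}
    - {"translation": [0.2, -0.04, 0], "twist": [0, 0, 0.55]}
    - {"translation": [0.23, -0.04, 0], "twist": [0, 0, 0.63]}
    - {"translation": [0.26, -0.04, 0], "twist": [0, 0, 0.71]}
    - {"translation": [0.29, -0.04, 0], "twist": [0, 0, 0.785]}

```text
t: 17.3
ee_pos: [522.9, -125.8, 193.8]
orientation: [-2.162, -2.277, 0.002]
ft_force: [-2.5, -1.4, 3.3]
width: 44.4
```

Emit:
send_rows:
  commands:
    - {"translation": [0.01, 0, 0], "twist": [0, 0, 0]}
    - {"translation": [0.02, 0, 0], "twist": [0, 0, 0]}
    - {"translation": [0.03, 0, 0], "twist": [0, 0, 0]}
    - {"translation": [0.04, 0, 0], "twist": [0, 0, 0]}
    - {"translation": [0.05, 0, 0], "twist": [0, 0, 0]}
    - {"translation": [0.06, 0, 0], "twist": [0, 0, 0]}
    - {"translation": [0.07, 0.005, 0], "twist": [0, 0, 0]}
    - {"translation": [0.08, 0.005, 0], "twist": [0, 0, 0]}
    - {"translation": [0.09, 0.005, 0], "twist": [0, 0, 0]}
    - {"translation": [0.1, 0.005, 0], "twist": [0, 0, 0]}

```text
t: 18.3
ee_pos: [533.7, -124.8, 194.1]
orientation: [2.165, 2.276, 0.0]
ft_force: [-0.7, -0.9, -1.6]
width: 44.3
```

Emit:
send_rows:
  commands:
    - {"translation": [0, 0, 0], "twist": [0, 0, 0]}
    - {"translation": [0, 0, 0], "twist": [0, 0, 0]}
    - {"translation": [0, 0, 0], "twist": [0, 0, 0]}
    - {"translation": [0, 0, 0], "twist": [0, 0, 0]}
    - {"translation": [0, 0, 0], "twist": [0, 0, 0]}
    - {"translation": [0, 0, 0], "twist": [0, 0, 0]}
    - {"translation": [0, 0, 0], "twist": [0, 0, 0]}
    - {"translation": [0, 0, 0], "twist": [0, 0, 0]}
    - {"translation": [0, 0, 0], "twist": [0, 0, 0]}
    - {"translation": [0, 0, 0], "twist": [0, 0, 0]}
  grip: -0.2

```text
t: 19.3
ee_pos: [533.6, -124.8, 194.0]
orientation: [-2.165, -2.276, 0.0]
ft_force: [0.4, 0.4, 0.5]
width: 52.7
```

Run:
```python
from h import *
d=snap('wrist','w3');o=ctrl.get_obs();print(o['t'],o['ee_pos'],o['orientation'],o['ft_force'],o['width'],o['qpos'])
crop('w3',0,0,512,384,1.56,'w3b')
```

```text
19.35 [ 533.56146607 -124.8026342   194.06592417] [-2.16516075e+00 -2.27627182e+00  7.13235977e-05] [-0.41404516 -0.12978276 -0.30451467] 52.294744687876005 [-2.51488044e-01  6.38562838e-01  1.89766538e+00 -3.28970932e-05
  6.05424074e-01 -3.01484449e-01]
```

View pics/w3b.png

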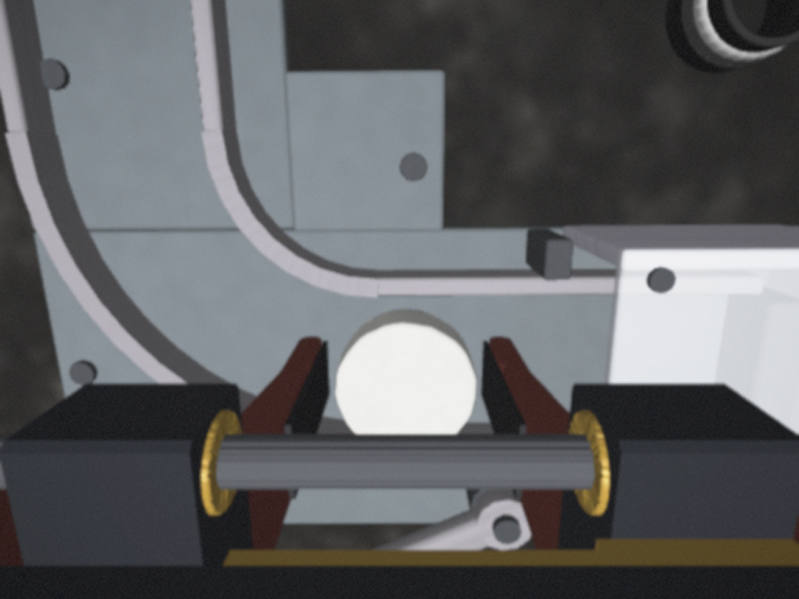

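Jar released at about x=10, y=-75 in the track frame, clear of the guard, whose front edge is at about (615,250). Next I lift straight up, then tilt and see how the wrist joints behave.

Emit:
send_rows:
  commands:
    - {"translation": [0, 0, 0.05], "twist": [0, 0, 0]}
    - {"translation": [0, 0, 0.15], "twist": [0, 0, 0]}
    - {"translation": [0, 0, 0.25], "twist": [0, 0, 0]}
    - {"translation": [0, 0, 0.36], "twist": [0, 0, 0]}
    - {"translation": [0, 0, 0.47], "twist": [0, 0, 0]}
    - {"translation": [0, 0, 0.58], "twist": [0, 0, 0]}
    - {"translation": [0, 0, 0.68], "twist": [0, 0, 0]}
    - {"translation": [0, 0, 0.76], "twist": [0, 0, 0]}
    - {"translation": [0, 0, 0.8], "twist": [0, 0, 0]}
    - {"translation": [0, 0, 0.8], "twist": [0, 0, 0]}

```text
t: 20.35
ee_pos: [533.7, -124.8, 274.7]
orientation: [2.165, 2.276, 0.001]
ft_force: [0.1, 0.1, -1.0]
width: 52.9
```

Emit:
send_rows:
  commands:
    - {"translation": [-0.09, 0, 0], "twist": [0.0, -0.08, 0]}
    - {"translation": [-0.18, -0.01, 0], "twist": [0.01, -0.16, 0]}
    - {"translation": [-0.27, -0.01, 0], "twist": [0.01, -0.24, 0]}
    - {"translation": [-0.36, -0.02, 0], "twist": [0.02, -0.32, 0]}
    - {"translation": [-0.45, -0.02, 0], "twist": [0.02, -0.4, 0]}
    - {"translation": [-0.54, -0.03, 0], "twist": [0.025, -0.48, 0]}
    - {"translation": [-0.63, -0.03, 0], "twist": [0.03, -0.56, 0]}
    - {"translation": [-0.72, -0.04, 0], "twist": [0.03, -0.64, 0]}
    - {"translation": [-0.81, -0.04, 0], "twist": [0.035, -0.72, 0]}
    - {"translation": [-0.9, -0.05, 0], "twist": [0.04, -0.8, 0]}
  grip: 1

```text
t: 21.35
ee_pos: [443.0, -129.7, 273.6]
orientation: [1.954, 2.055, 0.417]
ft_force: [0.1, -0.1, 0.5]
width: 0.4
```

Run:
```python
from h import *
o=ctrl.get_obs();print(o['t'],o['ee_pos'],o['orientation'],o['ft_force'],o['width'],o['qpos'])
```

```text
21.35 [ 442.98571594 -129.73549208  273.64517891] [1.95432497 2.0546305  0.41728024] [ 0.05849477 -0.06421652  0.46771386] 0.43304109603732177 [-0.35302     0.37629091  2.16993452  0.60932332  0.27048899 -0.96617794]
```

```bash
cat > kin.py <<'E'
import numpy as np
from scipy.optimize import least_squares
from scipy.spatial.transform import Rotation as Ro
D=[([1.09601546,.423736634,1.63059621,0,1.0885908,-.019],[274.97,560.99,404.0],[-.70967,-3.06008,.00204]),
([.44233,.54605,1.86164,-.00037,.73455,1.83249],[500.63,250.25,253.99],[3.12829,.28374,-.0008]),
([-.251488,.638563,1.897665,0,.605424,-.301484],[533.56,-124.80,194.07],[-2.16516,-2.27628,0]),
([-.35302,.37629091,2.16993452,.60932332,.27048899,-.96617794],[442.986,-129.735,273.645],[1.95432,2.05463,.41728])]
def fk(q,p,s4=1,s6=1):
    h,b,L1,L2,e,d,a=p
    R1=Ro.from_euler('z',q[0]);R2=R1*Ro.from_euler('y',q[1]);R3=R2*Ro.from_euler('y',q[2])
    R=R3*Ro.from_euler('z',s4*q[3])*Ro.from_euler('y',q[4])*Ro.from_euler('z',s6*q[5])
    return R1.apply([a,b,h])+R2.apply([0,0,L1])+R3.apply([e,0,L2])+R.apply([0,0,d]),R
def fit():
    f=lambda p:np.concatenate([fk(q,p)[0]-x for q,x,_ in D]+[1e-3*(p-P0)])
    P0=np.array([200,0,400,400,0,100,0.]);return least_squares(f,P0).x
if __name__=='__main__':
    for s4 in(1,-1):
        for s6 in (1,-1):
            Rs=[fk(q,[0]*7,s4,s6)[1].inv()*Ro.from_rotvec(r) for q,_,r in D]
            print(s4,s6,[x.as_rotvec().round(3) for x in Rs])
    p=fit();print(p.round(1),[np.round(fk(q,p)[0]-x,2) for q,x,_ in D])
E
python3 kin.py
```

```text
1 1 [array([ 0.   , -0.   ,  1.571]), array([-0.   ,  0.   ,  1.571]), array([-0.   , -0.   ,  1.571]), array([-0.   , -0.   ,  1.571])]
1 -1 [array([ 0.   , -0.   ,  1.533]), array([ 0.   ,  0.   , -1.047]), array([-0.   , -0.   ,  0.968]), array([-0.   , -0.   , -0.362])]
-1 1 [array([ 0.   , -0.   ,  1.571]), array([-0.  , -0.  ,  1.57]), array([-0.   , -0.   ,  1.571]), array([-0.423, -0.077,  2.726])]
-1 -1 [array([ 0.   , -0.   ,  1.533]), array([-0.   ,  0.   , -1.048]), array([-0.   , -0.   ,  0.968]), array([-0.223,  0.223,  0.816])]
[312.4  11.9 563.1 484.9  77.5 127.6   0. ] [array([-0.,  0., -0.]), array([ 0., -0.,  0.]), array([-0.,  0., -0.]), array([-0., -0., -0.])]
```

```bash
cat > ik.py <<'E'
from kin import *
p=fit();b=.0508;B=Ro.from_euler('z',b);C=np.array([519.6,-51.,0])
lo=np.array([-3,-.9,.09,-1.31,.11,-2.54]);hi=np.array([3,2.11,2.58,4.45,2.69,2.54])
def pose(tip,t,yaw=0):  # track-frame tip centre, tilt -> TCP, R
    z=np.array([np.sin(t),0,-np.cos(t)]);y=np.array([0,-1.,0]);x=np.cross(y,z)
    R=B*Ro.from_euler('z',yaw)*Ro.from_matrix(np.c_[x,y,z]);return C+B.apply(tip)-R.apply([0,0,182]),R
def ik(X,R,q0):
    f=lambda q:np.r_[(fk(q,p)[0]-X)/100,((fk(q,p)[1]*Ro.from_euler('z',np.pi/2)).inv()*R).as_rotvec()*3]
    s=least_squares(f,np.clip(q0,lo+1e-3,hi-1e-3),bounds=(lo,hi));return s.x,np.abs(s.fun).max()
if __name__=='__main__':
    for t in(30,32,35,40):
        q=np.array([-.35,.38,2.17,.9,.25,.4]);T=np.radians(t)
        for tip in((-40,-75,90),(-40,-75,18),(-20,-75,18),(20,-75,18),(67,-75,18)):
            X,R=pose(tip,T);q,e=ik(X,R,q);print(t,tip,X.round(1),R.as_rotvec().round(3),q.round(2),round(e,4))
    R0=Ro.from_rotvec([1.95432497,2.0546305,.41728024]);X,R=pose((-40,-75,90),np.radians(32));print((R*R0.inv()).as_rotvec())
    print('tip now',B.inv().apply(np.array([442.99,-129.7,273.6])+R0.apply([0,0,182])-C))
E
python3 ik.py
```

```text
30 (-40, -75, 90) [ 392.6 -132.6  247.6] [-3.021 -0.077 -0.809] [-0.43  0.4   2.3   1.73  0.23 -0.58] 0.0
30 (-40, -75, 18) [ 392.6 -132.6  175.6] [-3.021 -0.077 -0.809] [-0.43  0.6   2.31  2.37  0.33 -1.24] 0.0
30 (-20, -75, 18) [ 412.6 -131.5  175.6] [-3.021 -0.077 -0.809] [-0.4   0.61  2.27  2.33  0.31 -1.18] 0.0
30 (20, -75, 18) [ 452.5 -129.5  175.6] [-3.021 -0.077 -0.809] [-0.36  0.62  2.19  2.23  0.26 -1.04] 0.0
30 (67, -75, 18) [ 499.4 -127.1  175.6] [-3.021 -0.077 -0.809] [-0.32  0.64  2.1   2.05  0.2  -0.81] 0.0
32 (-40, -75, 90) [ 387.1 -132.8  244.3] [-3.006 -0.076 -0.862] [-0.44  0.41  2.32  1.93  0.27 -0.79] 0.0
32 (-40, -75, 18) [ 387.1 -132.8  172.3] [-3.006 -0.076 -0.862] [-0.44  0.62  2.32  2.43  0.39 -1.32] 0.0
32 (-20, -75, 18) [ 407.1 -131.8  172.3] [-3.006 -0.076 -0.862] [-0.41  0.62  2.29  2.41  0.36 -1.27] 0.0
32 (20, -75, 18) [ 447.1 -129.8  172.3] [-3.006 -0.076 -0.862] [-0.37  0.63  2.21  2.35  0.31 -1.16] 0.0
32 (67, -75, 18) [ 494.  -127.4  172.3] [-3.006 -0.076 -0.862] [-0.32  0.65  2.12  2.23  0.25 -0.99] 0.0
35 (-40, -75, 90) [ 379.2 -133.2  239.1] [-2
[... 398 characters left out ...]
486.1 -127.8  167.1] [-2.981 -0.076 -0.94 ] [-0.34  0.67  2.14  2.4   0.32 -1.17] 0.0
40 (-40, -75, 90) [ 366.6 -133.9  229.4] [-2.935 -0.075 -1.068] [-0.49  0.47  2.39  2.33  0.47 -1.25] 0.0
40 (-40, -75, 18) [ 366.6 -133.9  157.4] [-2.935 -0.075 -1.068] [-0.49  0.7   2.38  2.56  0.64 -1.51] 0.0
40 (-20, -75, 18) [ 386.6 -132.9  157.4] [-2.935 -0.075 -1.068] [-0.46  0.69  2.34  2.56  0.61 -1.48] 0.0
40 (20, -75, 18) [ 426.5 -130.8  157.4] [-2.935 -0.075 -1.068] [-0.41  0.69  2.27  2.56  0.54 -1.42] 0.0
40 (67, -75, 18) [ 473.5 -128.4  157.4] [-2.935 -0.075 -1.068] [-0.36  0.7   2.18  2.54  0.47 -1.34] 0.0
[ 0.73090834 -0.08715955 -1.39394086]
tip now [ -9.48747808 -74.78890496 106.02863398]
```

Emit:
send_rows:
  commands:
    - {"translation": [-0.011, 0, -0.007], "twist": [0.0365, -0.0044, -0.0697]}
    - {"translation": [-0.022, 0.001, -0.015], "twist": [0.073, -0.0088, -0.1394]}
    - {"translation": [-0.033, 0.001, -0.022], "twist": [0.1095, -0.0132, -0.2091]}
    - {"translation": [-0.044, 0.002, -0.029], "twist": [0.146, -0.0176, -0.2788]}
    - {"translation": [-0.055, 0.002, -0.036], "twist": [0.1825, -0.022, -0.3485]}
    - {"translation": [-0.066, 0.002, -0.044], "twist": [0.219, -0.0264, -0.4182]}
    - {"translation": [-0.077, 0.003, -0.051], "twist": [0.2555, -0.0308, -0.4879]}
    - {"translation": [-0.088, 0.003, -0.058], "twist": [0.292, -0.0352, -0.5576]}
    - {"translation": [-0.099, 0.004, -0.066], "twist": [0.3285, -0.0396, -0.6273]}
    - {"translation": [-0.11, 0.004, -0.073], "twist": [0.365, -0.044, -0.697]}

```text
t: 22.35
ee_pos: [432.5, -129.4, 266.7]
orientation: [2.348, 1.66, 0.559]
ft_force: [0.6, 0.7, 0.1]
width: 0.5
```

Emit:
send_rows:
  commands:
    - {"translation": [-0.011, 0, -0.007], "twist": [0.0365, -0.0044, -0.0697]}
    - {"translation": [-0.022, 0.001, -0.015], "twist": [0.073, -0.0088, -0.1394]}
    - {"translation": [-0.033, 0.001, -0.022], "twist": [0.1095, -0.0132, -0.2091]}
    - {"translation": [-0.044, 0.002, -0.029], "twist": [0.146, -0.0176, -0.2788]}
    - {"translation": [-0.055, 0.002, -0.036], "twist": [0.1825, -0.022, -0.3485]}
    - {"translation": [-0.066, 0.002, -0.044], "twist": [0.219, -0.0264, -0.4182]}
    - {"translation": [-0.077, 0.003, -0.051], "twist": [0.2555, -0.0308, -0.4879]}
    - {"translation": [-0.088, 0.003, -0.058], "twist": [0.292, -0.0352, -0.5576]}
    - {"translation": [-0.099, 0.004, -0.066], "twist": [0.3285, -0.0396, -0.6273]}
    - {"translation": [-0.11, 0.004, -0.073], "twist": [0.365, -0.044, -0.697]}

```text
t: 23.35
ee_pos: [421.5, -129.0, 259.4]
orientation: [2.667, 1.192, 0.684]
ft_force: [0.1, 0.5, -0.1]
width: 0.5
```

Emit:
send_rows:
  commands:
    - {"translation": [-0.011, 0, -0.007], "twist": [0.0365, -0.0044, -0.0697]}
    - {"translation": [-0.022, 0.001, -0.015], "twist": [0.073, -0.0088, -0.1394]}
    - {"translation": [-0.033, 0.001, -0.022], "twist": [0.1095, -0.0132, -0.2091]}
    - {"translation": [-0.044, 0.002, -0.029], "twist": [0.146, -0.0176, -0.2788]}
    - {"translation": [-0.055, 0.002, -0.036], "twist": [0.1825, -0.022, -0.3485]}
    - {"translation": [-0.066, 0.002, -0.044], "twist": [0.219, -0.0264, -0.4182]}
    - {"translation": [-0.077, 0.003, -0.051], "twist": [0.2555, -0.0308, -0.4879]}
    - {"translation": [-0.088, 0.003, -0.058], "twist": [0.292, -0.0352, -0.5576]}
    - {"translation": [-0.099, 0.004, -0.066], "twist": [0.3285, -0.0396, -0.6273]}
    - {"translation": [-0.11, 0.004, -0.073], "twist": [0.365, -0.044, -0.697]}

```text
t: 24.35
ee_pos: [410.5, -128.7, 252.1]
orientation: [2.9, 0.658, 0.79]
ft_force: [-0.2, -0.3, -0.1]
width: 0.2
```

Emit:
send_rows:
  commands:
    - {"translation": [-0.011, 0, -0.007], "twist": [0.0365, -0.0044, -0.0697]}
    - {"translation": [-0.022, 0.001, -0.015], "twist": [0.073, -0.0088, -0.1394]}
    - {"translation": [-0.033, 0.001, -0.022], "twist": [0.1095, -0.0132, -0.2091]}
    - {"translation": [-0.044, 0.002, -0.029], "twist": [0.146, -0.0176, -0.2788]}
    - {"translation": [-0.055, 0.002, -0.036], "twist": [0.1825, -0.022, -0.3485]}
    - {"translation": [-0.066, 0.002, -0.044], "twist": [0.219, -0.0264, -0.4182]}
    - {"translation": [-0.077, 0.003, -0.051], "twist": [0.2555, -0.0308, -0.4879]}
    - {"translation": [-0.088, 0.003, -0.058], "twist": [0.292, -0.0352, -0.5576]}
    - {"translation": [-0.099, 0.004, -0.066], "twist": [0.3285, -0.0396, -0.6273]}
    - {"translation": [-0.11, 0.004, -0.073], "twist": [0.365, -0.044, -0.697]}

```text
t: 25.35
ee_pos: [399.5, -128.3, 244.8]
orientation: [-3.006, -0.071, -0.862]
ft_force: [0.2, 0.4, -0.0]
width: 0.3
```

Run:
```python
from h import *
from ik import *
o=ctrl.get_obs();print(o['t'],o['ee_pos'],o['orientation'],o['ft_force'],o['width'],o['qpos'].round(3))
R=Ro.from_rotvec(o['orientation']);print('tip',B.inv().apply(o['ee_pos']+R.apply([0,0,182])-C), B.inv().apply(R.as_matrix().T).round(3))
d=snap('wrist','w4');snap('side','s4')
crop('w4',0,0,512,384,1.2,'w4b')
```

```text
25.35 [ 399.50863398 -128.26547633  244.82322608] [-3.00588162 -0.07148592 -0.86219186] [ 0.23946606  0.38928931 -0.02630154] 0.2956278771497583 [-0.411  0.418  2.301  1.919  0.253 -0.755]
tip [-27.3871601  -71.28045365  90.49572833] [[ 0.848 -0.003  0.53 ]
 [-0.003 -1.    -0.001]
 [ 0.53  -0.001 -0.848]]
```

View pics/w4b.png

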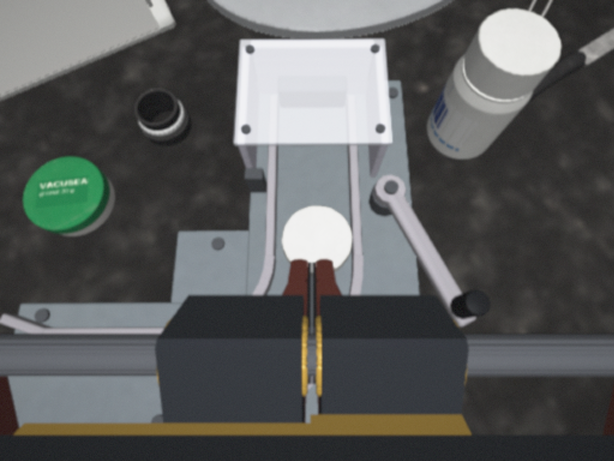

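The wrist view shows the closed fingertips at (312,265) just behind the jar at (317,238), with the guard mouth ahead at y≈145. Descending and then pushing.

Emit:
send_rows:
  commands:
    - {"translation": [0, 0, -0.08], "twist": [0, 0, 0]}
    - {"translation": [0, 0, -0.16], "twist": [0, 0, 0]}
    - {"translation": [0, 0, -0.24], "twist": [0, 0, 0]}
    - {"translation": [0, 0, -0.32], "twist": [0, 0, 0]}
    - {"translation": [0, 0, -0.4], "twist": [0, 0, 0]}
    - {"translation": [0, 0, -0.48], "twist": [0, 0, 0]}
    - {"translation": [0, 0, -0.56], "twist": [0, 0, 0]}
    - {"translation": [0, 0, -0.64], "twist": [0, 0, 0]}
    - {"translation": [0, 0, -0.7], "twist": [0, 0, 0]}
    - {"translation": [0, 0, -0.72], "twist": [0, 0, 0]}

```text
t: 26.45
ee_pos: [399.6, -128.2, 172.4]
orientation: [-3.006, -0.077, -0.861]
ft_force: [0.2, -0.1, -0.5]
width: 0.1
```

Emit:
send_rows:
  commands:
    - {"translation": [0.02, -0.01, 0], "twist": [0, 0, 0]}
    - {"translation": [0.05, -0.02, 0], "twist": [0, 0, 0]}
    - {"translation": [0.08, -0.03, 0], "twist": [0, 0, 0]}
    - {"translation": [0.12, -0.03, 0], "twist": [0, 0, 0]}
    - {"translation": [0.16, -0.03, 0], "twist": [0, 0, 0]}
    - {"translation": [0.2, -0.025, 0], "twist": [0, 0, 0]}
    - {"translation": [0.24, -0.025, 0], "twist": [0, 0, 0]}
    - {"translation": [0.28, -0.02, 0], "twist": [0, 0, 0]}
    - {"translation": [0.32, -0.02, 0], "twist": [0, 0, 0]}
    - {"translation": [0.36, -0.02, 0], "twist": [0, 0, 0]}

```text
t: 27.45
ee_pos: [435.9, -130.1, 172.9]
orientation: [-3.006, -0.077, -0.862]
ft_force: [-1.2, -0.1, 1.4]
width: 0.4
```

Run:
```python
from h import *
from ik import *
o=ctrl.get_obs();print(o['t'],o['ee_pos'],o['ft_force'],o['qpos'].round(3))
R=Ro.from_rotvec(o['orientation']);print('tip',B.inv().apply(o['ee_pos']+R.apply([0,0,182])-C))
d=snap('wrist','w5')
crop('w5',0,0,512,384,1.2,'w5b')
```

```text
27.45 [ 435.90847473 -130.13447886  172.874171  ] [-1.20482069 -0.14047871  1.3821268 ] [-0.378  0.627  2.231  2.37   0.321 -1.195]
tip [  8.85147817 -74.88612633  18.53447292]
```

View pics/w5b.png

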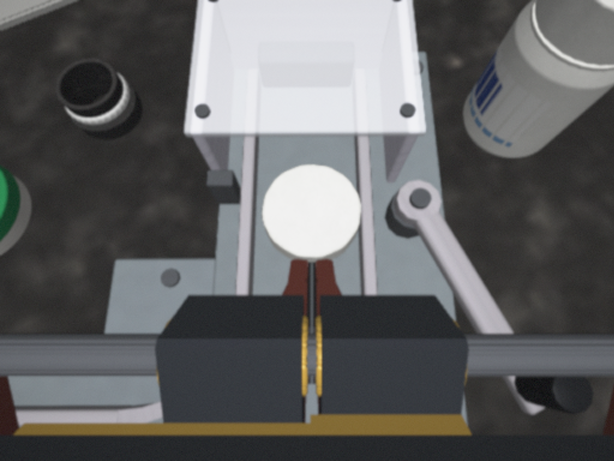

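The jar sits ahead of the tips at (311,210), lined up with the guard mouth. The push continues cleanly.

Emit:
send_rows:
  commands:
    - {"translation": [0.05, 0.003, 0], "twist": [0, 0, 0]}
    - {"translation": [0.1, 0.005, 0], "twist": [0, 0, 0]}
    - {"translation": [0.15, 0.008, 0], "twist": [0, 0, 0]}
    - {"translation": [0.2, 0.01, 0], "twist": [0, 0, 0]}
    - {"translation": [0.25, 0.013, 0], "twist": [0, 0, 0]}
    - {"translation": [0.3, 0.015, 0], "twist": [0, 0, 0]}
    - {"translation": [0.35, 0.018, 0], "twist": [0, 0, 0]}
    - {"translation": [0.4, 0.02, 0], "twist": [0, 0, 0]}
    - {"translation": [0.45, 0.023, 0], "twist": [0, 0, 0]}
    - {"translation": [0.48, 0.024, 0], "twist": [0, 0, 0]}

```text
t: 28.5
ee_pos: [484.1, -127.8, 172.9]
orientation: [-3.006, -0.077, -0.863]
ft_force: [-0.6, 0.9, -0.6]
width: 0.1
```

Emit:
send_rows:
  commands:
    - {"translation": [0.01, 0, 0], "twist": [0, 0, 0]}
    - {"translation": [0.02, 0, 0], "twist": [0, 0, 0]}
    - {"translation": [0.03, 0, 0], "twist": [0, 0, 0]}
    - {"translation": [0.04, 0.002, 0], "twist": [0, 0, 0]}
    - {"translation": [0.05, 0.002, 0], "twist": [0, 0, 0]}
    - {"translation": [0.06, 0.003, 0], "twist": [0, 0, 0]}
    - {"translation": [0.06, 0.003, 0], "twist": [0, 0, 0]}
    - {"translation": [0.06, 0.003, 0], "twist": [0, 0, 0]}
    - {"translation": [0.06, 0.003, 0], "twist": [0, 0, 0]}
    - {"translation": [0.06, 0.003, 0], "twist": [0, 0, 0]}

```text
t: 29.5
ee_pos: [489.6, -127.5, 172.9]
orientation: [-3.006, -0.077, -0.862]
ft_force: [-0.3, 0.8, 0.7]
width: 0.4
```

Run:
```python
from h import *
from ik import *
o=ctrl.get_obs();print(o['t'],o['ee_pos'],o['ft_force'],o['qpos'].round(3))
R=Ro.from_rotvec(o['orientation']);print('tip',B.inv().apply(o['ee_pos']+R.apply([0,0,182])-C))
```

```text
29.5 [ 489.62770749 -127.52622685  172.88887039] [-0.31150949  0.81233516  0.72021443] [-0.328  0.648  2.126  2.242  0.252 -1.012]
tip [ 62.65607801 -75.02683992  18.56307683]
```

Emit:
send_rows:
  commands:
    - {"translation": [0.005, 0, 0], "twist": [0, 0, 0]}
    - {"translation": [0.01, 0, 0], "twist": [0, 0, 0]}
    - {"translation": [0.015, 0, 0], "twist": [0, 0, 0]}
    - {"translation": [0.02, 0.001, 0], "twist": [0, 0, 0]}
    - {"translation": [0.025, 0.001, 0], "twist": [0, 0, 0]}
    - {"translation": [0.03, 0.002, 0], "twist": [0, 0, 0]}
    - {"translation": [0.03, 0.002, 0], "twist": [0, 0, 0]}
    - {"translation": [0.03, 0.002, 0], "twist": [0, 0, 0]}
    - {"translation": [0.03, 0.002, 0], "twist": [0, 0, 0]}
    - {"translation": [0.03, 0.002, 0], "twist": [0, 0, 0]}

```text
t: 30.5
ee_pos: [492.6, -127.3, 172.9]
orientation: [-3.006, -0.077, -0.862]
ft_force: [-0.9, 0.3, -0.1]
width: 1.0
```

Emit:
send_rows:
  commands:
    - {"translation": [0.003, 0, 0], "twist": [0, 0, 0]}
    - {"translation": [0.006, 0, 0], "twist": [0, 0, 0]}
    - {"translation": [0.009, 0, 0], "twist": [0, 0, 0]}
    - {"translation": [0.012, 0, 0], "twist": [0, 0, 0]}
    - {"translation": [0.015, 0.001, 0], "twist": [0, 0, 0]}
    - {"translation": [0.018, 0.001, 0], "twist": [0, 0, 0]}
    - {"translation": [0.02, 0.001, 0], "twist": [0, 0, 0]}
    - {"translation": [0.02, 0.001, 0], "twist": [0, 0, 0]}
    - {"translation": [0.02, 0.001, 0], "twist": [0, 0, 0]}
    - {"translation": [0.02, 0.001, 0], "twist": [0, 0, 0]}

```text
t: 31.5
ee_pos: [494.0, -127.2, 172.8]
orientation: [-3.007, -0.076, -0.86]
ft_force: [-5.2, -0.4, 2.5]
width: 0.4
```

Run:
```python
from h import *
d=snap('wrist','w6');o=ctrl.get_obs();print(o['ee_pos'],o['ft_force'],o['width'])
crop('w6',130,0,380,250,2.3,'w6b')
for x in (96.5-22.5,119):
    c,s=np.cos(.0508),np.sin(.0508);P=[519.6+c*x+s*75,-51+s*x-c*75,30];print(x,(w2px('w6',P)-[130,0])*2.3)
```

```text
[ 494.0729075  -127.16767243  172.76227532] [-5.64156434 -1.44883655  3.22609764] 0.7659534008135382
74.0 [302.96766091 501.35378986]
119 [302.58095308 316.69500694]
```

View pics/w6b.png

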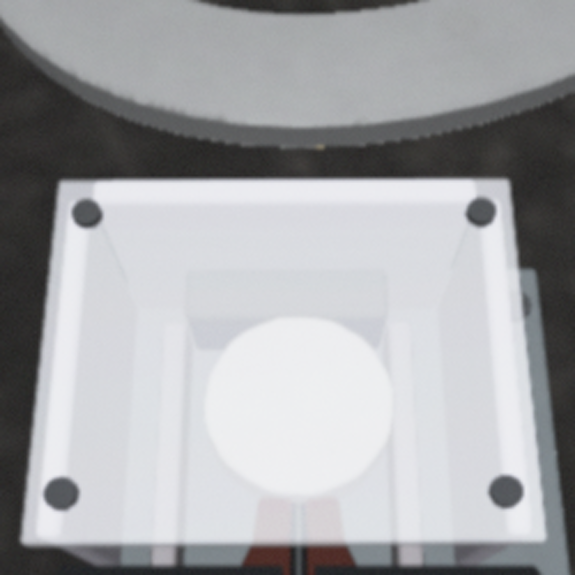

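The jar's front edge at (298,317) in the crop touches the stop, where the projected face is at v=317. With 5.6 N of resistance, it is home. Next I plan the retreat and the gate path.

```bash
cat > gate.py <<'E'
from h import *
from ik import *
def tip(a):
    post=np.array([42-84*np.sin(a),-125+84*np.cos(a)]);f=min(a,np.pi/2)
    v=np.array([8.5+7*np.cos(f),13.5+7*np.sin(f)])
    if a>np.pi/2: v[0]-=8.5*(a-np.pi/2)/.4
    if a<.6: v[1]-=7.5*(.6-a)/.6
    return np.r_[post-v,42]
if __name__=='__main__':
    o=ctrl.get_obs();R=Ro.from_rotvec(o['orientation']);now=B.inv().apply(o['ee_pos']+R.apply([0,0,182])-C);print('now',now)
    q=o['qpos'];A=tip(1.97)
    pts=[('back',(0,-75,now[2])),('up',(-10,-75,75)),('over',(A[0],A[1]-12,75)),('down',(A[0],A[1]-12,42))]
    prev=now
    for n,t in pts:
        X,R_=pose(t,np.radians(32));q,e=ik(X,R_,q);print(n,np.round(t,1),(B.apply(np.array(t)-prev)/100).round(3),q.round(2),round(e,4));prev=np.array(t)
    for aa in np.split(np.r_[1.97,np.linspace(1.97,0,33)[1:],0][1:],3):
        print('from',prev.round(1))
        for a in aa: 
            print(round(a,2),(B.apply(tip(a)-prev)/100).round(3)[:2].tolist())
        prev=tip(aa[-1]);X,R_=pose(prev,np.radians(32));q,e=ik(X,R_,q);print(q.round(2),round(e,4))
E
python3 gate.py
```

```text
now [ 66.92145363 -74.91766956  18.31645548]
back [  0.  -75.   18.3] [-0.668 -0.035  0.   ] [-0.39  0.63  2.25  2.38  0.33 -1.22] 0.0
up [-10 -75  75] [-0.1   -0.005  0.567] [-0.4   0.47  2.27  2.    0.26 -0.83] 0.0
over [ -35.4 -190.1   75. ] [-0.195 -1.163  0.   ] [-0.68  0.5   2.18  1.51  0.36 -0.59] 0.0
down [ -35.4 -190.1   42. ] [ 0.    0.   -0.33] [-0.68  0.58  2.19  1.72  0.37 -0.81] 0.0
from [ -35.4 -190.1   42. ]
1.91 [-0.04, 0.166]
1.85 [-0.071, 0.214]
1.79 [-0.1, 0.263]
1.72 [-0.125, 0.313]
1.66 [-0.147, 0.363]
1.6 [-0.165, 0.414]
1.54 [-0.177, 0.465]
1.48 [-0.18, 0.517]
1.42 [-0.181, 0.568]
1.35 [-0.178, 0.62]
1.29 [-0.172, 0.672]
[-0.56  0.55  2.29  2.08  0.36 -1.07] 0.0
from [ -49.2 -122.2   42. ]
1.23 [0.009, 0.051]
1.17 [0.021, 0.102]
1.11 [0.036, 0.151]
1.05 [0.055, 0.2]
0.98 [0.076, 0.247]
0.92 [0.1, 0.293]
0.86 [0.127, 0.337]
0.8 [0.156, 0.38]
0.74 [0.188, 0.421]
0.68 [0.223, 0.46]
0.62 [0.26, 0.496]
[-0.41  0.55  2.29  2.29  0.32 -1.14] 0.0
from [-20.7 -74.   42. ]
0.55 [0.039, 0.04]
0.49 [0.079, 0.079]
0.43 [0.122, 0.116]
0.37 [0.166, 0.15]
0.31 [0.212, 0.181]
0.25 [0.259, 0.21]
0.18 [0.308, 0.235]
0.12 [0.357, 0.258]
0.06 [0.407, 0.277]
0.0 [0.458, 0.293]
0.0 [0.458, 0.293]
[-0.3   0.57  2.22  2.34  0.25 -1.08] 0.0
```

Emit:
send_rows:
  commands:
    - {"translation": [-0.03, -0.002, 0], "twist": [0, 0, 0]}
    - {"translation": [-0.08, -0.004, 0], "twist": [0, 0, 0]}
    - {"translation": [-0.15, -0.008, 0], "twist": [0, 0, 0]}
    - {"translation": [-0.23, -0.012, 0], "twist": [0, 0, 0]}
    - {"translation": [-0.31, -0.016, 0], "twist": [0, 0, 0]}
    - {"translation": [-0.39, -0.02, 0], "twist": [0, 0, 0]}
    - {"translation": [-0.47, -0.024, 0], "twist": [0, 0, 0]}
    - {"translation": [-0.55, -0.028, 0], "twist": [0, 0, 0]}
    - {"translation": [-0.63, -0.032, 0], "twist": [0, 0, 0]}
    - {"translation": [-0.67, -0.034, 0], "twist": [0, 0, 0]}

```text
t: 32.55
ee_pos: [426.7, -130.6, 172.8]
orientation: [-3.006, -0.076, -0.861]
ft_force: [-0.4, -0.4, 0.4]
width: 0.4
```

Run:
```python
from h import *
d=snap('wrist','w7');o=ctrl.get_obs();print(o['t'],o['ee_pos'],o['ft_force'])
crop('w7',0,0,512,384,1.2,'w7b')
```

```text
32.6 [ 426.40400944 -130.56182712  172.77322138] [ 0.54557549  0.39361574 -0.86311541]
```

View pics/w7b.png

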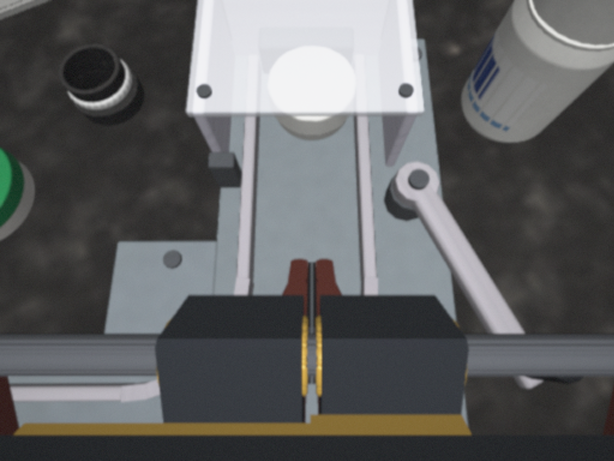

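The jar stays home under the guard at (311,85), and the gate is still open.

Emit:
send_rows:
  commands:
    - {"translation": [-0.02, 0, 0.05], "twist": [0, 0, 0]}
    - {"translation": [-0.04, 0, 0.12], "twist": [0, 0, 0]}
    - {"translation": [-0.06, 0, 0.2], "twist": [0, 0, 0]}
    - {"translation": [-0.08, 0, 0.28], "twist": [0, 0, 0]}
    - {"translation": [-0.1, 0, 0.36], "twist": [0, 0, 0]}
    - {"translation": [-0.1, 0, 0.44], "twist": [0, 0, 0]}
    - {"translation": [-0.1, 0, 0.5], "twist": [0, 0, 0]}
    - {"translation": [-0.1, 0, 0.55], "twist": [0, 0, 0]}
    - {"translation": [-0.1, 0, 0.57], "twist": [0, 0, 0]}
    - {"translation": [-0.1, 0, 0.57], "twist": [0, 0, 0]}

```text
t: 33.6
ee_pos: [417.8, -130.7, 230.3]
orientation: [-3.006, -0.077, -0.864]
ft_force: [-0.1, 0.5, -0.6]
width: 0.4
```

Emit:
send_rows:
  commands:
    - {"translation": [-0.01, -0.06, 0], "twist": [0, 0, 0]}
    - {"translation": [-0.02, -0.12, 0], "twist": [0, 0, 0]}
    - {"translation": [-0.03, -0.18, 0], "twist": [0, 0, 0]}
    - {"translation": [-0.04, -0.24, 0], "twist": [0, 0, 0]}
    - {"translation": [-0.05, -0.3, 0], "twist": [0, 0, 0]}
    - {"translation": [-0.06, -0.36, 0], "twist": [0, 0, 0]}
    - {"translation": [-0.07, -0.42, 0], "twist": [0, 0, 0]}
    - {"translation": [-0.08, -0.48, 0], "twist": [0, 0, 0]}
    - {"translation": [-0.09, -0.54, 0], "twist": [0, 0, 0]}
    - {"translation": [-0.1, -0.6, 0], "twist": [0, 0, 0]}

```text
t: 34.6
ee_pos: [407.5, -191.1, 229.9]
orientation: [-3.006, -0.077, -0.862]
ft_force: [-0.5, 0.2, 0.4]
width: 0.0
```

Emit:
send_rows:
  commands:
    - {"translation": [-0.01, -0.06, 0], "twist": [0, 0, 0]}
    - {"translation": [-0.02, -0.12, 0], "twist": [0, 0, 0]}
    - {"translation": [-0.03, -0.18, 0], "twist": [0, 0, 0]}
    - {"translation": [-0.04, -0.24, 0], "twist": [0, 0, 0]}
    - {"translation": [-0.05, -0.3, 0], "twist": [0, 0, 0]}
    - {"translation": [-0.06, -0.36, 0], "twist": [0, 0, 0]}
    - {"translation": [-0.07, -0.42, 0], "twist": [0, 0, 0]}
    - {"translation": [-0.08, -0.48, 0], "twist": [0, 0, 0]}
    - {"translation": [-0.09, -0.54, 0], "twist": [0, 0, 0]}
    - {"translation": [-0.1, -0.56, 0], "twist": [0, 0, 0]}

```text
t: 35.6
ee_pos: [397.6, -247.3, 229.9]
orientation: [-3.007, -0.076, -0.863]
ft_force: [-0.8, 0.0, -0.1]
width: -0.0
```

Emit:
send_rows:
  commands:
    - {"translation": [0, 0, -0.04], "twist": [0, 0, 0]}
    - {"translation": [0, 0, -0.08], "twist": [0, 0, 0]}
    - {"translation": [0, 0, -0.12], "twist": [0, 0, 0]}
    - {"translation": [0, 0, -0.16], "twist": [0, 0, 0]}
    - {"translation": [0, 0, -0.2], "twist": [0, 0, 0]}
    - {"translation": [0, 0, -0.24], "twist": [0, 0, 0]}
    - {"translation": [0, 0, -0.28], "twist": [0, 0, 0]}
    - {"translation": [0, 0, -0.32], "twist": [0, 0, 0]}
    - {"translation": [0, 0, -0.33], "twist": [0, 0, 0]}
    - {"translation": [0, 0, -0.33], "twist": [0, 0, 0]}

```text
t: 36.6
ee_pos: [397.5, -246.6, 196.6]
orientation: [-3.006, -0.076, -0.862]
ft_force: [-0.3, 0.2, 0.1]
width: 0.4
```

Run:
```python
from h import *
from ik import *
o=ctrl.get_obs();R=Ro.from_rotvec(o['orientation']);print(o['t'],o['ft_force'],B.inv().apply(o['ee_pos']+R.apply([0,0,182])-C))
```

```text
36.6 [-0.3282564   0.22681682  0.11534114] [ -35.42775091 -189.20501664   42.27767405]
```

Emit:
send_rows:
  commands:
    - {"translation": [-0.02, 0.08, 0], "twist": [0, 0, 0]}
    - {"translation": [-0.04, 0.16, 0], "twist": [0, 0, 0]}
    - {"translation": [-0.075, 0.22, 0], "twist": [0, 0, 0]}
    - {"translation": [-0.11, 0.285, 0], "twist": [0, 0, 0]}
    - {"translation": [-0.135, 0.34, 0], "twist": [0, 0, 0]}
    - {"translation": [-0.155, 0.39, 0], "twist": [0, 0, 0]}
    - {"translation": [-0.17, 0.44, 0], "twist": [0, 0, 0]}
    - {"translation": [-0.18, 0.515, 0], "twist": [0, 0, 0]}
    - {"translation": [-0.18, 0.6, 0], "twist": [0, 0, 0]}
    - {"translation": [-0.17, 0.67, 0], "twist": [0, 0, 0]}

```text
t: 37.6
ee_pos: [380.3, -179.2, 196.9]
orientation: [-3.007, -0.076, -0.861]
ft_force: [-0.4, -0.7, 0.0]
width: 0.3
```

Emit:
send_rows:
  commands:
    - {"translation": [0.01, 0.05, 0], "twist": [0, 0, 0]}
    - {"translation": [0.02, 0.1, 0], "twist": [0, 0, 0]}
    - {"translation": [0.035, 0.15, 0], "twist": [0, 0, 0]}
    - {"translation": [0.055, 0.2, 0], "twist": [0, 0, 0]}
    - {"translation": [0.075, 0.245, 0], "twist": [0, 0, 0]}
    - {"translation": [0.1, 0.295, 0], "twist": [0, 0, 0]}
    - {"translation": [0.14, 0.355, 0], "twist": [0, 0, 0]}
    - {"translation": [0.18, 0.41, 0], "twist": [0, 0, 0]}
    - {"translation": [0.22, 0.46, 0], "twist": [0, 0, 0]}
    - {"translation": [0.26, 0.495, 0], "twist": [0, 0, 0]}

```text
t: 38.6
ee_pos: [407.0, -129.6, 196.9]
orientation: [-3.006, -0.077, -0.862]
ft_force: [-0.4, -0.1, 0.1]
width: 0.3
```

Run:
```python
from h import *
from ik import *
o=ctrl.get_obs();R=Ro.from_rotvec(o['orientation']);print(o['t'],o['ft_force'],B.inv().apply(o['ee_pos']+R.apply([0,0,182])-C))
snap('wrist','w8');i=snap('top','t8');crop('t8',230,150,350,250,6,'t8b')
```

```text
38.6 [-0.42982476 -0.11370046  0.05837836] [-20.01642211 -72.80657255  42.53368214]
```

Run:
```python
from h import *
from ik import *
i=cv2.imread('pics/w8.png').max(2)
for a in (.45,.55,.62,.7,.8,1.0,1.3,1.9):
    L=[42-84*np.sin(a),-125+84*np.cos(a),57];u=w2px('w8',C+B.apply(L)).round(0);x,y=int(u[0]),int(u[1])
    m=[42-50*np.sin(a),-125+50*np.cos(a),32];w=w2px('w8',C+B.apply(m)).astype(int)
    g=lambda x,y:i[max(y-3,0):y+4,max(x-3,0):x+4].mean().round(0) if 0<=x<512 and 0<=y<384 else None
    print(a,x,y,g(x,y),'bar',w,g(*w))
```

```text
0.45 216 182 179.0 bar [273 171] 155.0
0.55 224 196 150.0 bar [277 178] 186.0
0.62 230 205 49.0 bar [280 183] 197.0
0.7 238 215 54.0 bar [284 188] 189.0
0.8 249 227 88.0 bar [290 194] 152.0
1.0 276 249 47.0 bar [304 204] 194.0
1.3 324 270 45.0 bar [328 214] 158.0
1.9 428 267 60.0 bar [378 213] 63.0
```

The image check puts the gate at about 0.65 rad, as planned. Final push.

Emit:
send_rows:
  commands:
    - {"translation": [0.04, 0.04, 0], "twist": [0, 0, 0]}
    - {"translation": [0.08, 0.08, 0], "twist": [0, 0, 0]}
    - {"translation": [0.12, 0.115, 0], "twist": [0, 0, 0]}
    - {"translation": [0.165, 0.15, 0], "twist": [0, 0, 0]}
    - {"translation": [0.21, 0.18, 0], "twist": [0, 0, 0]}
    - {"translation": [0.26, 0.21, 0], "twist": [0, 0, 0]}
    - {"translation": [0.31, 0.235, 0], "twist": [0, 0, 0]}
    - {"translation": [0.355, 0.255, 0], "twist": [0, 0, 0]}
    - {"translation": [0.405, 0.275, 0], "twist": [0, 0, 0]}
    - {"translation": [0.44, 0.29, 0], "twist": [0, 0, 0]}

```text
t: 39.7
ee_pos: [451.0, -100.9, 196.9]
orientation: [-3.006, -0.077, -0.862]
ft_force: [-0.7, -0.7, -0.5]
width: 0.4
```

Emit:
send_rows:
  commands:
    - {"translation": [0.005, 0, 0], "twist": [0, 0, 0]}
    - {"translation": [0.01, 0, 0], "twist": [0, 0, 0]}
    - {"translation": [0.015, 0, 0], "twist": [0, 0, 0]}
    - {"translation": [0.02, 0, 0], "twist": [0, 0, 0]}
    - {"translation": [0.02, 0, 0], "twist": [0, 0, 0]}
    - {"translation": [0.02, 0, 0], "twist": [0, 0, 0]}
    - {"translation": [0.02, 0, 0], "twist": [0, 0, 0]}
    - {"translation": [0.02, 0, 0], "twist": [0, 0, 0]}
    - {"translation": [0.02, 0, 0], "twist": [0, 0, 0]}
    - {"translation": [0.02, 0, 0], "twist": [0, 0, 0]}

```text
t: 40.7
ee_pos: [452.6, -101.1, 196.9]
orientation: [-3.006, -0.077, -0.862]
ft_force: [-0.6, -0.3, 1.1]
width: 1.0
```

Not at the limit yet, so a few more millimetres while watching the force.

Emit:
send_rows:
  commands:
    - {"translation": [0.004, 0, 0], "twist": [0, 0, 0]}
    - {"translation": [0.008, 0, 0], "twist": [0, 0, 0]}
    - {"translation": [0.012, 0, 0], "twist": [0, 0, 0]}
    - {"translation": [0.016, 0, 0], "twist": [0, 0, 0]}
    - {"translation": [0.02, 0, 0], "twist": [0, 0, 0]}
    - {"translation": [0.02, 0, 0], "twist": [0, 0, 0]}
    - {"translation": [0.02, 0, 0], "twist": [0, 0, 0]}
    - {"translation": [0.02, 0, 0], "twist": [0, 0, 0]}
    - {"translation": [0.02, 0, 0], "twist": [0, 0, 0]}
    - {"translation": [0.02, 0, 0], "twist": [0, 0, 0]}

```text
t: 41.7
ee_pos: [453.8, -101.0, 196.7]
orientation: [-3.007, -0.077, -0.86]
ft_force: [-6.1, 0.0, 2.9]
width: 0.5
```

Emit:
send_rows:
  commands:
    - {"translation": [0.004, 0, 0], "twist": [0, 0, 0]}
    - {"translation": [0.008, 0, 0], "twist": [0, 0, 0]}
    - {"translation": [0.012, 0, 0], "twist": [0, 0, 0]}
    - {"translation": [0.016, 0, 0], "twist": [0, 0, 0]}
    - {"translation": [0.02, 0, 0], "twist": [0, 0, 0]}
    - {"translation": [0.02, 0, 0], "twist": [0, 0, 0]}
    - {"translation": [0.02, 0, 0], "twist": [0, 0, 0]}
    - {"translation": [0.02, 0, 0], "twist": [0, 0, 0]}
    - {"translation": [0.02, 0, 0], "twist": [0, 0, 0]}
    - {"translation": [0.02, 0, 0], "twist": [0, 0, 0]}

```text
t: 42.7
ee_pos: [454.7, -100.8, 196.5]
orientation: [-3.008, -0.076, -0.856]
ft_force: [-12.0, 0.6, 8.2]
width: 0.7
```

At its limit, with 6 to 12 N of resistance. Backing straight off, then up.

Emit:
send_rows:
  commands:
    - {"translation": [-0.02, 0, 0], "twist": [0, 0, 0]}
    - {"translation": [-0.04, 0, 0], "twist": [0, 0, 0]}
    - {"translation": [-0.07, 0, 0], "twist": [0, 0, 0]}
    - {"translation": [-0.12, 0, 0], "twist": [0, 0, 0]}
    - {"translation": [-0.18, 0, 0], "twist": [0, 0, 0]}
    - {"translation": [-0.25, 0, 0], "twist": [0, 0, 0]}
    - {"translation": [-0.32, 0, 0], "twist": [0, 0, 0]}
    - {"translation": [-0.39, 0, 0], "twist": [0, 0, 0]}
    - {"translation": [-0.45, 0, 0], "twist": [0, 0, 0]}
    - {"translation": [-0.5, 0, 0], "twist": [0, 0, 0]}

```text
t: 43.7
ee_pos: [406.0, -101.1, 196.9]
orientation: [-3.006, -0.076, -0.862]
ft_force: [-0.3, -0.1, 0.3]
width: 0.4
```

Emit:
send_rows:
  commands:
    - {"translation": [0, 0, 0.05], "twist": [0, 0, 0]}
    - {"translation": [0, 0, 0.12], "twist": [0, 0, 0]}
    - {"translation": [0, 0, 0.2], "twist": [0, 0, 0]}
    - {"translation": [0, 0, 0.28], "twist": [0, 0, 0]}
    - {"translation": [0, 0, 0.36], "twist": [0, 0, 0]}
    - {"translation": [0, 0, 0.44], "twist": [0, 0, 0]}
    - {"translation": [0, 0, 0.5], "twist": [0, 0, 0]}
    - {"translation": [0, 0, 0.55], "twist": [0, 0, 0]}
    - {"translation": [0, 0, 0.6], "twist": [0, 0, 0]}
    - {"translation": [0, 0, 0.6], "twist": [0, 0, 0]}

```text
t: 44.7
ee_pos: [406.6, -101.1, 257.4]
orientation: [-3.006, -0.077, -0.864]
ft_force: [0.1, -0.1, -1.0]
width: 0.6
```

Run:
```python
from h import *
from ik import *
snap('wrist','w9');o=ctrl.get_obs();print(o['t'],o['ft_force'],o['qvel'].round(3))
crop('w9',60,0,440,285,2.1,'w9b')
for n,L in dict(jar=(96.5,-75,30),front=(119,-75,30),rear=(74,-75,30),post0=(42,-41,57),post12=(42-84*np.sin(.12),-125+84*np.cos(.12),57)).items():
    print(n,((w2px('w9',C+B.apply(L))-[60,0])*2.1).round(0))
```

```text
44.75 [ 0.08238922 -0.37924485  0.09121428] [ 0.001  0.012  0.004  0.019 -0.    -0.015]
jar [496. 242.]
front [494. 194.]
rear [498. 292.]
post0 [412. 341.]
post12 [414. 368.]
```

View pics/w9b.png

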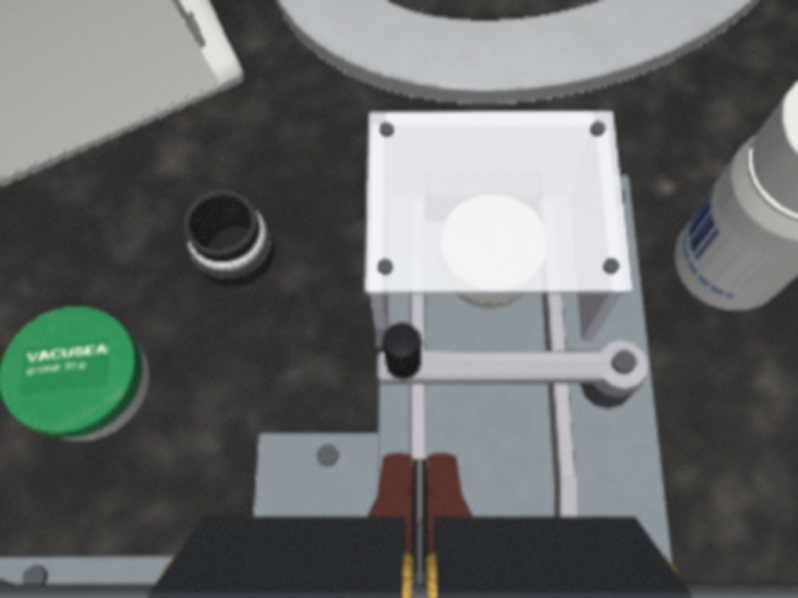

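The gate bar lies square across the rails, with its post top at (402,337) against the predicted (412,341). The jar is home at (494,243) against the predicted (496,242), and the robot is clear.

```bash
python3 -c "
from workcell import ctrl
print(ctrl.close_job())"
```

```text
the job is handed in; nothing more can be done
None
```

The jar is home against the end stop under the guard, the gate is shut behind it, and the job is handed in at about 45 s of the 72 s allowed. No verdict was reported.

- **Slide:** I set the 45 mm jar down in the entry leg and slid it, gripped and upright, round the bend to just short of the guard. I then pushed it under with closed fingertips tilted 32°.
- **Jar home:** The stop met the push with about 5.6 N. In the last picture the jar's centre is within about 2 px of where the home point should appear.
- **Gate:** I swung it shut by its post until it resisted with 6 to 12 N. Its bar lies square across the rails. The post top appears about 10 px (roughly 4–5 mm) sideways of where my track estimate puts it. That offset runs along the bar rather than in its opening direction, so I took it as calibration error.
- **Other objects:** The magnifier, bottle and tin stand where they were by eye; I did not measure them again at the end. The robot was clear of everything, with forces near zero.
- **Deviations:** The jar landed on the track floor with a brief 18 N. The downward force rose to 13 N midway round the bend, and raising the tool by 0.4 mm brought it back to about 3 N. Nothing jammed.

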